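# Pack the coin trays snug and shut the cash drawer

### The job

The two wooden coin trays rattle in the open cash drawer, because each has a gap along its left side. Slide the pale packing slips from the slotted rack into these gaps, upright, one at a time and right down to the drawer's floor, until both trays are snug and neither gap will take another slip. Then ease the drawer fully shut without slamming it, and leave the other things on the desk undisturbed.

Things in the scene. Friction and masses are not known exactly. Their poses are not given: they have to be found in the camera images.
- till_case: Low walnut cash till, fixed: 360 mm wide, 310 mm deep, 108 mm high. Origin on the counter, middle of the case's front edge; x away from the robot into the case, y to its left. The drawer's contents must pass under the case top, whose underside is 94 mm above the counter.
- drawer (a joint): The till's drawer. 0 = open as found (front face 150 mm before the case front), 0.132 m = fully shut (back of the front panel against the case). It slides into the case along the case's +x, has no spring and moves at a push of about 3 N. Its two bays, left and right of a middle partition, are each 148 mm wide and 112 mm long.
- drawer_front (a point): Middle of the drawer's front face, 85 mm above the counter; frame as the case's. The front panel is 360 mm wide, 18 mm thick and reaches from 6 to 102 mm above the counter; a brass knob (24 mm across) stands 24 mm out from it, centred 42 mm above the counter.
- gap_left (a point): Left bay's gap: the point on the inner face of the drawer's left side, at the bay's mid-length (74 mm behind the front face, 153 mm left of its middle), on the drawer's floor, 18 mm above the counter; frame as the case's. The gap runs from this face towards -y up to the tray, 112 mm long in x; 9.4 mm wide (one slip) at the wide tray, 17.8 mm (two slips) at the narrow one.
- gap_right (a point): Right bay's gap: the point on the right-hand (-y) face of the middle partition (5 mm right of the drawer's middle), else as gap_left: the gap again runs towards -y up to the tray. Drawer sides and partition are 10 mm thick, with rounded tops 58 mm above the counter; the tray tops are at 54 mm.
- tray_a: A varnished wooden coin tray, loose, in one bay of the drawer, against the bay's right-hand (-y) face: 108 mm long, 36 mm high, six cups of coins. One tray is 138.6 mm wide, the other 130.2 mm; which bay each is in changes. Origin under the outer face of its right-hand (-y) wall, at mid-length; x along the drawer towards the case, y across to its left wall.
- tray_b: A varnished wooden coin tray, loose, in one bay of the drawer, against the bay's right-hand (-y) face: 108 mm long, 36 mm high, six cups of coins. One tray is 138.6 mm wide, the other 130.2 mm; which bay each is in changes. Origin under the outer face of its right-hand (-y) wall, at mid-length; x along the drawer towards the case, y across to its left wall.
- slip_rack: Slotted dark wood rack, fixed, 178 x 84 mm (x, y) and 26 mm high, holding four slips upright, one in each of four 10 mm slots 46 mm apart along its x; slot floor 10 mm above the counter. Origin under its centre. It stands left or right of the till.
- slip_1: Pale boxwood packing slip: an upright plate 8 mm thick (its y), 70 mm long (its x) and 64 mm high, about 45 g, square foot, top edge rounded over. Origin under the centre of its foot. Standing in the rack its top is 74 mm above the counter, the rack's top being at 26 mm; home in the drawer its top is 82 mm above the counter.
- slip_2: Pale boxwood packing slip: an upright plate 8 mm thick (its y), 70 mm long (its x) and 64 mm high, about 45 g, square foot, top edge rounded over. Origin under the centre of its foot. Standing in the rack its top is 74 mm above the counter, the rack's top being at 26 mm; home in the drawer its top is 82 mm above the counter.
- slip_3: Pale boxwood packing slip: an upright plate 8 mm thick (its y), 70 mm long (its x) and 64 mm high, about 45 g, square foot, top edge rounded over. Origin under the centre of its foot. Standing in the rack its top is 74 mm above the counter, the rack's top being at 26 mm; home in the drawer its top is 82 mm above the counter.
- slip_4: Pale boxwood packing slip: an upright plate 8 mm thick (its y), 70 mm long (its x) and 64 mm high, about 45 g, square foot, top edge rounded over. Origin under the centre of its foot. Standing in the rack its top is 74 mm above the counter, the rack's top being at 26 mm; home in the drawer its top is 82 mm above the counter.
- salver: Round pewter salver, 182 mm across, 12 mm high, loose, on the side of the till away from the rack. Origin under its centre.
- room_key: Heavy brass room key with teardrop fob, about 150 mm long, lying on the salver.
- inkwell: Cut-glass inkwell with brass cap, 56 mm square and 73 mm high, standing on the counter near a front corner of the drawer. Origin under its centre.
- blotter_rocker: Walnut blotter rocker, 122 x 64 mm and 66 mm high, on the counter near the other front corner. Origin under its centre.
Not all that is in view belongs to the job. Leave any yellow look-alike of the slip_1 alone. Leave any yellow look-alike of the slip_3 alone.

How it is judged:
By the outcome, as a careful person would: the job done as asked, in the order asked, and still so for the second after the job is handed in, with the robot touching nothing.
It also fails if it takes over 72 s, if anything falls off the work surface, if the arm or the gripper's body presses on something with over 40 N, if the wrist force passes 120 N, or if a joint passes its speed limit or range.

### The arm

A 6-joint arm with a two-finger parallel gripper is mounted at the origin on the work surface. World frame = base frame: x ahead of the robot, y to its left, z up, the work surface at z = 0. Lengths are in m, angles in rad, forces in N, time in s.
With the tool pointing down it reaches from about 0.375 to 0.825 m from the base axis. Payload 5.5 kg.
Tool frame: the origin (TCP) lies midway between the tips of the shut fingers; the grasp point (between the pads) lies 19 mm behind it; z points along the fingers, y is the direction in which the jaws open and shut (so a half turn about z gives the same grasp; the last joint's range is limited). The gripper opens to 85 mm and grips with 20 to 120 N. Pads are 22 mm wide; open, the fingers measure 114 mm over their backs; the gripper's body (76 mm by 85 mm) begins 54 mm behind the grasp point. The pads swing forward as they close: fully open they stand 13 mm farther back than shut.
Start: joints at [1.106, 0.314, -0.047, 1.21, 0, 1.571], TCP at [0.269, 0.536, 0.21] pointing down, gripper open.
Joint ranges: [-2.67, 2.67], [-0.69, 1.73], [-1.03, 1.25], [-2.08, 2.16], [-1.42, 1.45], [-3.14, 3.14]. Speed limits (rad/s): [2.39, 2.39, 3.01, 3.14, 3.14, 3.14].

### API

Orientations are given as a unit quaternion [w, x, y, z].
In Python, from workcell import manip gives the robot as it stands.
- The arm moves only by the shell command python3 -m crank 'ROWS' [FORCE]. ROWS is JSON, a list of rows, each an object with "fingers": the opening, from 0 (shut) to 1 (fully open); "offset": the shift along the tool's x, y, z in m, a list of three; "twist": the turn about the tool's z in rad. In form: [{"fingers": fingers, "offset": [dx, dy, dz], "twist": twist}, ...]. A call has 1 to 10 rows; each row is the pose to reach, as a shift and turn from the pose commanded when the call began, along the tool's axes at that moment; what a row does not reach only later rows make up. A row lasts 1/8 s, in which the tool goes at most 62.5 mm and 10.7 degrees, less where a joint would pass 70% of its speed; a pose out of reach is approached as far as the arm can. A call with a gripper value outside its range is refused whole. The fingers move at their own pace and stop on an object; FORCE is the grip in N (left out, the last holds). Time passes only in rows, so rows that repeat a pose let the fingers close. It gives the time, the measured TCP pose, the force and the opening at its end, in the units of the state.
- manip.get_state(): the state, without advancing time (a new reading comes with each control period).
- manip.capture(name): name is "scene" or "side" or "wrist"; returns a dict with "pixels" (400x640x3 uint8, red, green, blue), "range_z" (400x640 float32, m along the optical axis (not along the pixel's ray), 0 where there is no reading), "fx", "fy", "cx", "cy" (pixels), "dist_coeffs" ([k1, k2, p1, p2, k3] as OpenCV has them; the pictures are not rectified), "T" (4x4, takes a point from camera to world coordinates). Camera axes: x right, y down, z forward; pixel columns grow to the right and rows downward; lengths in m; the calibration is good to about 2 mm. A picture is of the moment at which its call begins.
- manip.close_job(): hands the job in, once; it reports no verdict.
The state is a dict: "clock": time; "joints": joint angles; "qd": joint speeds; "tau": joint torques, N m; "position": TCP position; "tool_rot": TCP orientation; "ft_force": force on the tool from outside, world axes, zero at the start; "moment": the same for the moment, N m; "opening": finger opening in m.
Only numpy, scipy, OpenCV 4.12 (cv2) and the standard library are available. Lean on these libraries where they do the work, as an engineer would, in place of code of your own. Each camera call takes 0.05 s, during which the arm holds its last target.

## Working session

There is one attempt and no reset: what is moved stays moved. The work goes in short steps, Python scripts to look and compute and a shell command to move; the robot and the scene stay as the last step left them, time stands still between calls to the robot, and variables do not carry over. Pictures are saved under pics/ and viewed, and the job is handed in when it is done.

```bash
ls; mkdir -p pics; python3 - <<'E'
from workcell import manip
import cv2,numpy as np
s=manip.get_state()
print(s)
for n in ["scene","side","wrist"]:
    c=manip.capture(n)
    cv2.imwrite(f"pics/{n}0.png",c["pixels"][...,::-1]); np.savez(f"{n}0.npz",**c)
    print(n,c["fx"],c["fy"],c["cx"],c["cy"],c["dist_coeffs"],np.round(c["T"],4).tolist())
E
```

```text
pics
{'clock': 0.0, 'joints': array([ 1.10599017e+00,  3.14208637e-01, -4.81032125e-02,  1.21019459e+00,
        4.37243649e-06,  1.57077312e+00]), 'qd': array([ 0.00044635,  0.0016882 , -0.00076398, -0.00068221, -0.00085958,
        0.00144897]), 'tau': array([ 3.35238256e-04, -5.39583814e+01,  3.39753413e+01,  1.90841092e-02,
       -1.30107819e-04,  1.39038754e-06]), 'position': array([0.26866821, 0.53578713, 0.20963444]), 'tool_rot': array([-1.99071060e-04,  2.30305282e-01,  9.73118053e-01, -8.31563998e-04]), 'ft_force': array([-1.11509323, -0.1126584 ,  0.2307908 ]), 'moment': array([0.02650752, 0.00203496, 0.02656814]), 'opening': 0.08492348515970796}
scene 405.1679816934822 405.1679816934822 314.9051796151389 203.42527062160832 [-0.06773541  0.          0.          0.          0.        ] [[-0.47, 0.6553, -0.5914, 1.0536], [0.8827, 0.347, -0.317, 0.3135], [-0.0025, -0.671, -0.7415, 0.821], [0.0, 0.0, 0.0, 1.0]]
side 519.8175944235502 519.8175944235502 317.65504220148284 196.77941644921378 [-0.03305233  0.          0.          0.          0.        ] [[0.6892, -0.5707, 0.4464, -0.162], [-0.7245, -0.5442, 0.4229, -0.6428], [0.0016, -0.6149, -0.7886, 1.2452], [0.0, 0.0, 0.0, 1.0]]
wrist 291.64654612201554 291.64654612201554 321.100220723724 196.2998119273775 [0.01367847 0.         0.         0.         0.        ] [[0.4484, 0.8493, 0.2785, 0.1971], [0.8938, -0.4256, -0.1412, 0.5723], [-0.0014, 0.3123, -0.95, 0.3728], [0.0, 0.0, 0.0, 1.0]]
```

View pics/scene0.png

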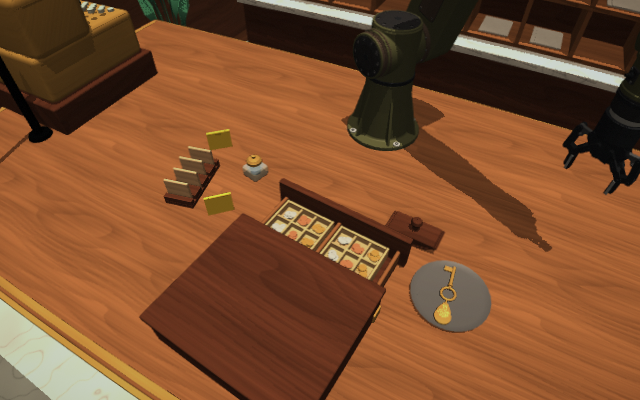

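View pics/side0.png

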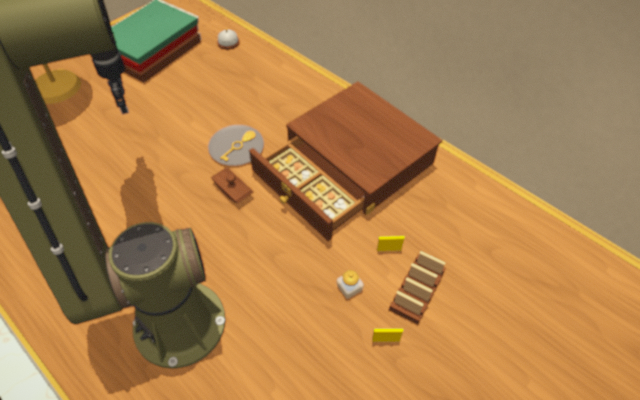

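View pics/wrist0.png

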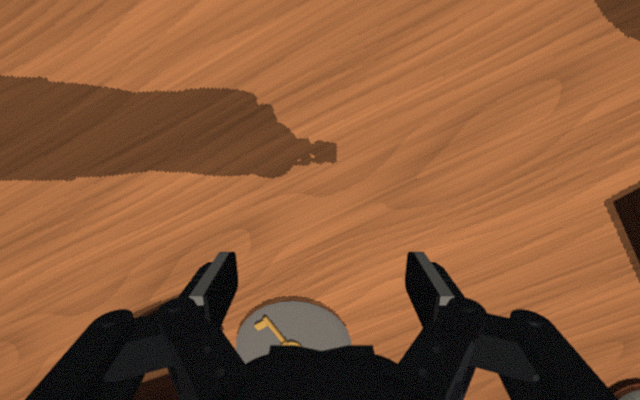

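Scene view (scene0): four pale slips stand in the dark rack near (192,178), with yellow look-alikes at (218,140) and (219,204). The drawer is open at about (335,235), the inkwell at (255,167), the rocker at (415,228) and the salver at (450,295). Next I'll build a depth top-down map.

```bash
cat > h.py <<'E'
import numpy as np,cv2
def K(c): return np.array([[float(c["fx"]),0,float(c["cx"])],[0,float(c["fy"]),float(c["cy"])],[0,0,1]])
def rays(c,uv):
    p=cv2.undistortPoints(np.asarray(uv,float).reshape(-1,1,2),K(c),np.asarray(c["dist_coeffs"],float)).reshape(-1,2)
    return np.c_[p,np.ones(len(p))]
def onplane(c,uv,z):
    d=rays(c,uv)@c["T"][:3,:3].T; o=c["T"][:3,3]
    return o+d*((z-o[2])/d[:,2])[:,None]
def cloud(c):
    H,W=c["range_z"].shape
    u,v=np.meshgrid(np.arange(W),np.arange(H))
    r=rays(c,np.c_[u.ravel(),v.ravel()])*c["range_z"].reshape(-1,1)
    P=r@c["T"][:3,:3].T+c["T"][:3,3]
    P[c["range_z"].ravel()<=0]=np.nan
    return P.reshape(H,W,3)
def proj(c,P):
    T=np.linalg.inv(c["T"]); r,_=cv2.Rodrigues(T[:3,:3])
    return cv2.projectPoints(np.asarray(P,float).reshape(-1,1,3),r,T[:3,3],K(c),np.asarray(c["dist_coeffs"],float))[0].reshape(-1,2)
def crop(c,name,u0,v0,u1,v1,s):
    cv2.imwrite(name,cv2.resize(c["pixels"][v0:v1,u0:u1,::-1],None,fx=s,fy=s,interpolation=cv2.INTER_CUBIC))
E
python3 - <<'E'
from h import *
for n in ["scene","side"]:
    c=np.load(n+"0.npz"); P=cloud(c); ok=np.isfinite(P[...,0])
    print(n,ok.mean())
    hsv=cv2.cvtColor(c["pixels"],cv2.COLOR_RGB2HSV)
    pts={"scene":[(100,300),(330,200),(192,178),(218,140),(219,204),(254,167),(416,228),(450,290),(250,290),(330,208)],"side":[(410,290),(388,336),(390,244),(350,285),(232,185),(236,150),(360,130),(290,195)]}[n]
    for u,v in pts: print((u,v),np.round(P[v,u],3),hsv[v,u])
c=np.load("scene0.npz"); crop(c,"pics/s_rack.png",150,120,270,215,6); crop(c,"pics/s_dr.png",255,170,415,290,5)
c=np.load("side0.npz"); crop(c,"pics/d_rack.png",330,230,460,350,5); crop(c,"pics/d_dr.png",240,130,370,240,6)
E
```

```text
scene 0.99598046875
(100, 300) [ 0.894 -0.333 -0.   ] [ 12 176 171]
(330, 200) [0.455 0.034 0.104] [  9 178 109]
(192, 178) [ 0.514 -0.357  0.051] [ 14 137  95]
(218, 140) [ 0.333 -0.41   0.034] [ 21 201 114]
(219, 204) [ 0.546 -0.245  0.034] [ 21 202 116]
(254, 167) [ 0.393 -0.235  0.045] [ 40  17 133]
(416, 228) [0.389 0.239 0.044] [  9 170  30]
(450, 290) [0.496 0.364 0.008] [15 81 57]
(250, 290) [0.753 0.005 0.111] [  9 180  95]
(330, 208) [0.471 0.042 0.095] [  9 178  33]
side 0.99609765625
(410, 290) [ 0.467 -0.379  0.034] [ 17 128 135]
(388, 336) [ 0.329 -0.416  0.035] [ 24 255 148]
(390, 244) [ 0.542 -0.252  0.034] [ 24 255 153]
(350, 285) [ 0.365 -0.26   0.047] [ 16  81 164]
(232, 185) [0.38  0.227 0.03 ] [ 11 162  93]
(236, 150) [0.499 0.351 0.001] [ 17  64 160]
(360, 130) [0.762 0.053 0.107] [ 13 178 158]
(290, 195) [0.454 0.051 0.068] [ 18 186  96]
```

```bash
python3 -c "
import cv2,numpy as np
for a in ['s','d']:
    print([cv2.imread(f'pics/{a}_{b}.png').shape for b in ['rack','dr']])"
```

```text
[(570, 720, 3), (600, 800, 3)]
[(600, 650, 3), (660, 780, 3)]
```

View pics/s_rack.png

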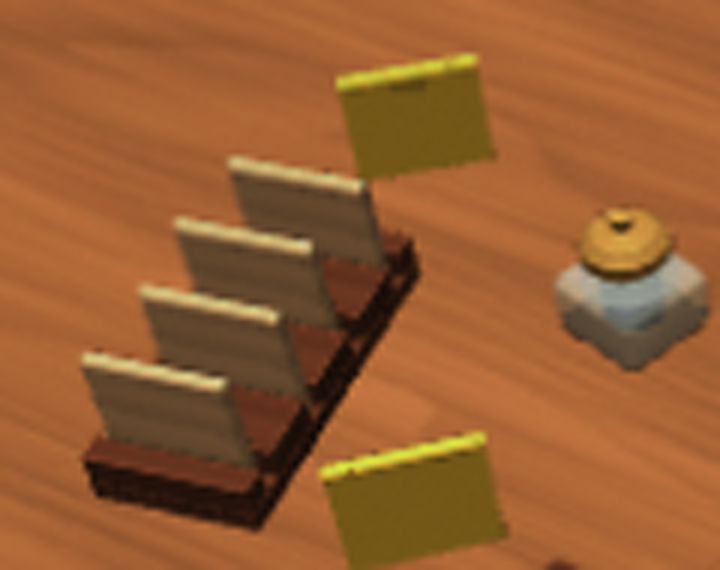

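View pics/s_dr.png

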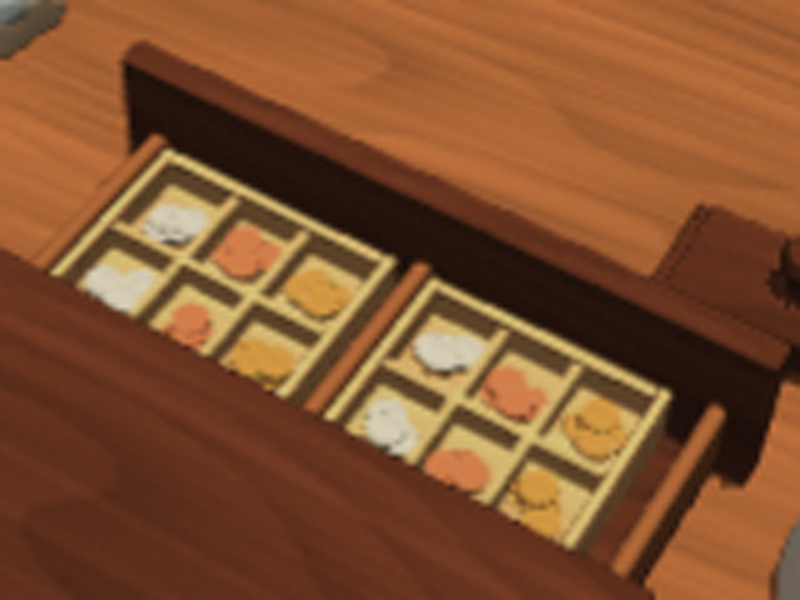

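View pics/d_rack.png

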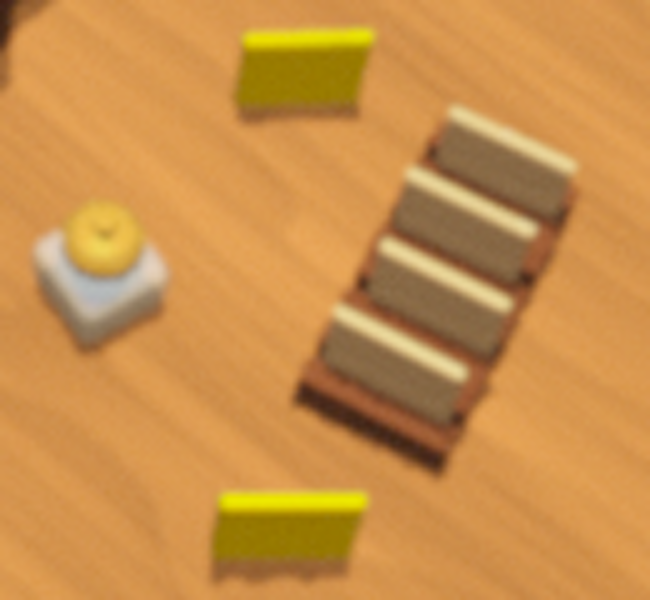

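View pics/d_dr.png

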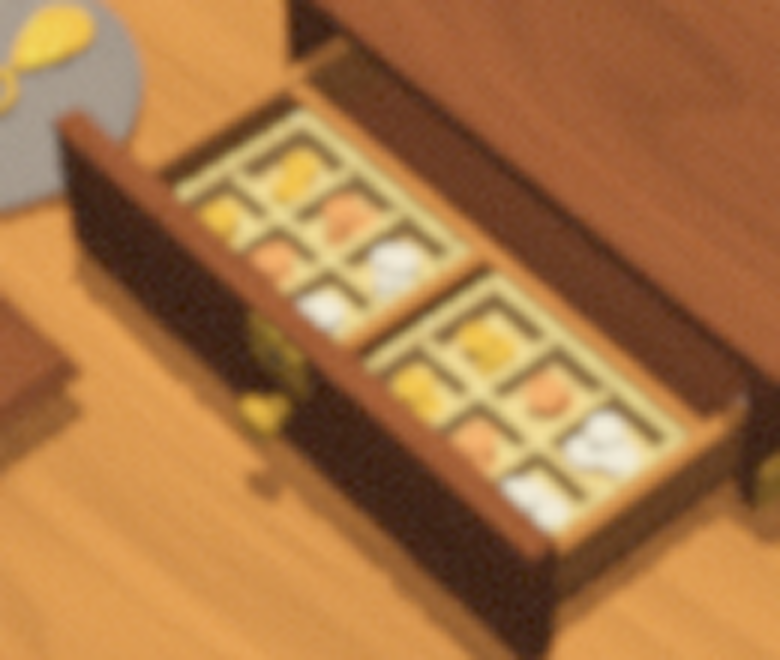

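Both crops agree. The left bay (right side of the scene crop, near (640,480)) shows floor beside its tray, so that is the two-slip gap. The right bay's gap, along the partition at (420,270), is narrow and takes one slip.

Candidates for "slip" (scene px): pale slips in the rack at about (200,150), (191,161), (185,172) and (176,184), which I'll use. The yellow plates at (218,140) and (219,204) stay put. Next I'll measure poses.

```bash
python3 - <<'E'
from h import *
for n in ["scene","side"]:
    c=np.load(n+"0.npz"); P=cloud(c)
    hsv=cv2.cvtColor(c["pixels"],cv2.COLOR_RGB2HSV)
    X,Y,Z=P[...,0],P[...,1],P[...,2]
    reg=(X>.38)&(X<.68)&(Y>-.46)&(Y<-.27)
    m=(reg&(Z>.062)&(Z<.09)).astype(np.uint8)
    nn,lab,st,cen=cv2.connectedComponentsWithStats(m)
    for i in range(1,nn):
        if st[i,4]<15: continue
        v,u=np.where(lab==i); Q=P[v,u]
        # bright top pixels
        br=hsv[v,u,2]; b=br>np.percentile(br,60)
        q=onplane(c,np.c_[u,v][b],.0735)
        r=cv2.minAreaRect(q[:,:2].astype(np.float32)*1000)
        print(n,st[i,4],np.round(cen[i]),np.round(Q.mean(0),4),"z",Q[:,2].max().round(3),"rect",np.round(r[0],1),np.round(r[1],1),round(r[2],1))
    # high points: case top
    m=(Z>.095)&(Z<.12)&(X>.35)&(X<1.05)&(abs(Y-.0)<.4)
    m=m.astype(np.uint8); nn,lab,st,cen=cv2.connectedComponentsWithStats(m)
    for i in range(1,nn):
        if st[i,4]<100: continue
        v,u=np.where(lab==i); Q=P[v,u]
        r=cv2.minAreaRect(Q[:,:2].astype(np.float32)*1000)
        print(n,"high",st[i,4],np.round(cen[i]),"zmed",np.median(Q[:,2]).round(4),"rect",np.round(r[0],1),np.round(r[1],1),round(r[2],1))
        print(np.round(cv2.boxPoints(r)).tolist())
E
```

```text
scene 121 [199. 150.] [ 0.4283 -0.3963  0.0707] z 0.079 rect [ 426.1 -400.5] [ 8.3 69.1] 12.3
scene 120 [191. 160.] [ 0.4742 -0.3886  0.071 ] z 0.079 rect [ 472.3 -392.8] [ 8.4 68.1] 11.2
scene 125 [185. 172.] [ 0.5178 -0.3728  0.0712] z 0.079 rect [ 515.4 -376.7] [ 7.9 67.5] 11.5
scene 129 [176. 183.] [ 0.5635 -0.367   0.071 ] z 0.079 rect [ 561.4 -370.9] [ 7.8 68.4] 12.4
scene high 1119 [347. 212.] zmed 0.103 rect [465.5  69.7] [360.3  21.8] 85.0
[[439.0, -109.0], [461.0, -111.0], [492.0, 248.0], [470.0, 250.0]]
scene high 27252 [265. 313.] zmed 0.1096 rect [762.6  43.7] [373.6 317.1] 85.1
[[589.0, -129.0], [905.0, -156.0], [937.0, 216.0], [621.0, 243.0]]
side 122 [432. 258.] [ 0.5615 -0.371   0.0701] z 0.078 rect [ 563.4 -370.6] [ 5.6 67.6] 11.4
side 119 [423. 271.] [ 0.5159 -0.3776  0.0703] z 0.078 rect [ 516.7 -375.9] [ 5.5 67.8] 11.9
side 124 [419. 286.] [ 0.4731 -0.3948  0.0702] z 0.078 rect [ 473.5 -393. ] [ 3.9 65.4] 12.5
side 125 [409. 299.] [ 0.4268 -0.3999  0.0705] z 0.078 rect [ 427.3 -397.9] [ 3.8 66.5] 13.2
side high 9144 [364. 136.] zmed 0.1075 rect [764.5  44. ] [380.1 325.7] 85.2
[[586.0, -132.0], [911.0, -159.0], [943.0, 220.0], [618.0, 247.0]]
side high 685 [291. 186.] zmed 0.1007 rect [464.2  68.4] [361.1  23.5] 85.0
[[437.0, -110.0], [460.0, -112.0], [492.0, 247.0], [468.0, 249.0]]
```

```bash
cat > go.py <<'E'
# usage: go.py x y z yawdeg(tool y direction)
import sys,numpy as np
from scipy.spatial.transform import Rotation as R
from workcell import manip
s=manip.get_state(); q=s["tool_rot"]; M=R.from_quat([q[1],q[2],q[3],q[0]]).as_matrix()
yaw=np.degrees(np.arctan2(M[1,1],M[0,1]))
print("t",round(s["clock"],2),"pos",np.round(s["position"],4),"yaw",round(yaw,2),"j",np.round(s["joints"],2),"F",np.round(s["ft_force"],1),"M",np.round(s["moment"],2),"op",round(s["opening"],4))
if len(sys.argv)>4:
    a=[float(v) for v in sys.argv[1:5]]
    d=M.T@(np.array(a[:3])-s["position"]); dy=(a[3]-yaw+180)%360-180
    print("offset",np.round(d,4),"twist",round(-np.radians(dy),4),"dist",np.linalg.norm(d).round(3))
E
python3 go.py .50 .13 .20 85
```

```text
t 0.15 pos [0.2688 0.5359 0.2098] yaw 63.37 j [ 1.11  0.31 -0.05  1.21 -0.    1.57] F [ 0.1 -0.2 -0.4] M [ 0.02 -0.01 -0.02] op 0.0853
offset [-0.3887 -0.2592  0.0102] twist -0.3776 dist 0.467
```

```bash
F='{"fingers":1,"offset":[-0.389,-0.259,0.01],"twist":-0.378}'; python3 -m crank '[{"fingers":1,"offset":[-0.03,-0.02,0.0],"twist":-0.05},{"fingers":1,"offset":[-0.08,-0.053,0.0],"twist":-0.1},{"fingers":1,"offset":[-0.13,-0.087,0.01],"twist":-0.2},{"fingers":1,"offset":[-0.18,-0.12,0.01],"twist":-0.3},{"fingers":1,"offset":[-0.23,-0.153,0.01],"twist":-0.378},{"fingers":1,"offset":[-0.28,-0.187,0.01],"twist":-0.378},{"fingers":1,"offset":[-0.33,-0.22,0.01],"twist":-0.378},{"fingers":1,"offset":[-0.37,-0.247,0.01],"twist":-0.378},{"fingers":1,"offset":[-0.389,-0.259,0.01],"twist":-0.378},{"fingers":1,"offset":[-0.389,-0.259,0.01],"twist":-0.378}]'; python3 - <<'E'
from h import *
from workcell import manip
c=manip.capture("wrist"); np.savez("w1.npz",**c); crop(c,"pics/w1.png",0,0,640,400,1)
E
python3 go.py .5 -.2 .21 60
```

```text
clock: 1.4
position: [0.501, 0.1291, 0.2002]
tool_rot: [-0.0, 0.045, 0.999, -0.0]
ft_force: [-0.4, -0.0, -1.0]
opening: 0.0855
t 1.45 pos [0.5004 0.1301 0.2002] yaw 84.94 j [ 0.25  0.16 -0.26  1.14  0.    0.34] F [ 0.2  0.3 -0.6] M [-0.01 -0.    0.  ] op 0.0852
offset [-0.0287 -0.3288 -0.0099] twist 0.4352 dist 0.33
```

View pics/w1.png

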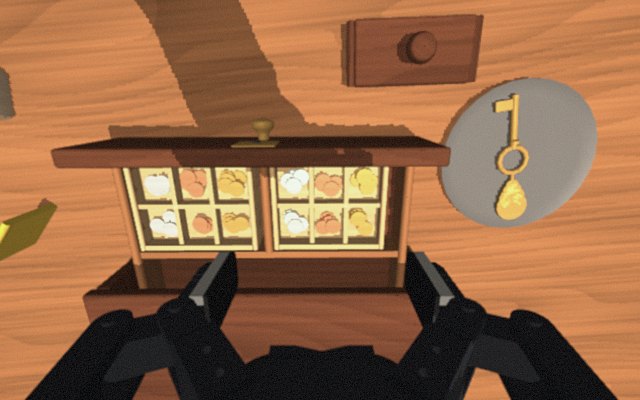

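w1 shows the drawer clearly: front panel at v≈150, partition at u≈266, left side wall at u≈400, and the wide gap at u≈395. I'll rectify it onto the tray-top plane.

```bash
cat > rect.py <<'E'
from h import *
def rectify(c,z,o,ang,xr,yr,mm):
    # rows: case x (increasing downward), cols: case y decreasing left?? col grows with +y
    x=np.arange(xr[0],xr[1],mm); y=np.arange(yr[0],yr[1],mm)
    a=np.radians(ang); ex=np.array([np.cos(a),np.sin(a)]); ey=np.array([-ex[1],ex[0]])
    Y,X=np.meshgrid(y,x); W=np.array(o)+X[...,None]*ex/1000+Y[...,None]*ey/1000
    P=np.dstack([W,np.full(X.shape,z)])
    uv=proj(c,P.reshape(-1,3)).astype(np.float32)
    return cv2.remap(c["pixels"],uv[:,0].reshape(X.shape),uv[:,1].reshape(X.shape),cv2.INTER_CUBIC),x,y
E
python3 - <<'E'
from rect import *
c=np.load("w1.npz")
im,x,y=rectify(c,.054,[.4559,.0698],-4.93,(0,150),(-200,200),.5)
cv2.imwrite("pics/w1r.png",im[...,::-1])
im2,x,y=rectify(c,.102,[.4559,.0698],-4.93,(-20,40),(-200,200),.5)
cv2.imwrite("pics/w1f.png",im2[...,::-1])
E
```

```text
(no output)
```

View pics/w1r.png

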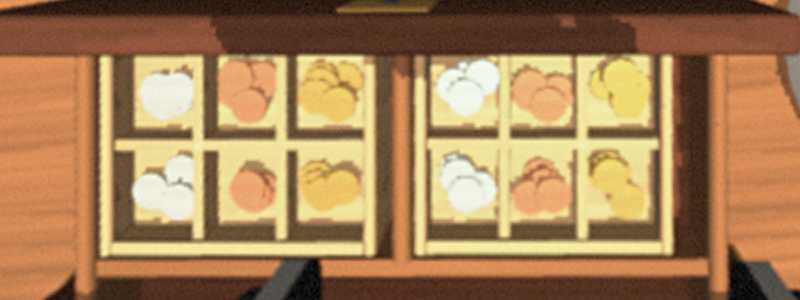

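View pics/w1f.png

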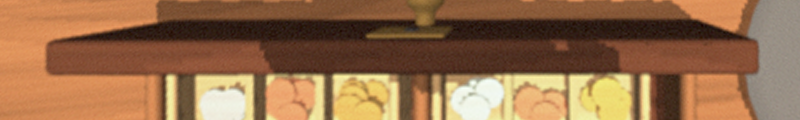

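```bash
python3 go.py .5624 -.371 .16 13
```

```text
t 1.45 pos [0.5004 0.1301 0.2002] yaw 84.94 j [ 0.25  0.16 -0.26  1.14  0.    0.34] F [ 0.2  0.3 -0.6] M [-0.01 -0.    0.  ] op 0.0852
offset [-0.106  -0.4937  0.04  ] twist 1.2556 dist 0.506
```

```bash
python3 -m crank '[{"fingers":0.4,"offset":[-0.005,-0.03,0.0],"twist":0.08},{"fingers":0.4,"offset":[-0.02,-0.08,0.0],"twist":0.22},{"fingers":0.4,"offset":[-0.03,-0.14,0.01],"twist":0.38},{"fingers":0.4,"offset":[-0.043,-0.2,0.02],"twist":0.54},{"fingers":0.4,"offset":[-0.056,-0.26,0.03],"twist":0.7},{"fingers":0.4,"offset":[-0.07,-0.32,0.035],"twist":0.86},{"fingers":0.4,"offset":[-0.082,-0.38,0.04],"twist":1.02},{"fingers":0.4,"offset":[-0.095,-0.44,0.04],"twist":1.17},{"fingers":0.4,"offset":[-0.106,-0.485,0.04],"twist":1.256},{"fingers":0.4,"offset":[-0.106,-0.494,0.04],"twist":1.256}]'; python3 - <<'E'
from h import *
from workcell import manip
c=manip.capture("wrist"); np.savez("w2.npz",**c); crop(c,"pics/w2.png",0,0,640,400,1)
E
python3 go.py .5624 -.371 .16 13
```

```text
clock: 2.7
position: [0.5638, -0.3722, 0.1597]
tool_rot: [-0.0, 0.623, 0.783, 0.0]
ft_force: [0.3, -0.4, 0.0]
opening: 0.0343
t 2.75 pos [ 0.5634 -0.3717  0.1598] yaw 13.05 j [-0.58  0.48  0.08  1.17 -0.    0.76] F [ 0.1 -0.8  0. ] M [-0.04 -0.02  0.01] op 0.034
offset [ 0.0009 -0.0008 -0.0002] twist 0.0009 dist 0.001
```

View pics/w2.png

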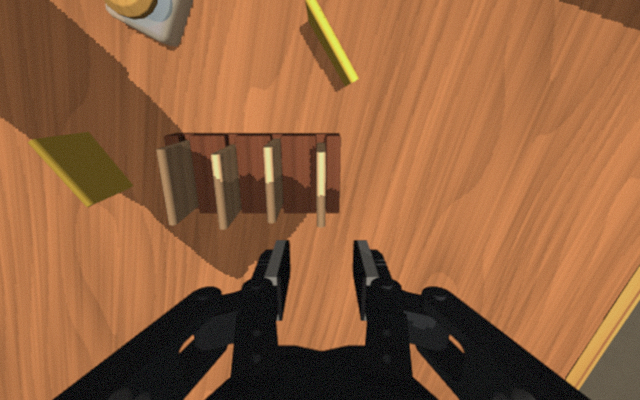

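Slip 4's top edge is centred between the fingers at (321,170) and parallel to the pads, so I'll go down and grasp it.

```bash
python3 -m crank '[{"fingers":0.4,"offset":[0,-0.001,0.04],"twist":0},{"fingers":0.4,"offset":[0,-0.001,0.08],"twist":0},{"fingers":0.4,"offset":[0,-0.001,0.1],"twist":0},{"fingers":0.4,"offset":[0,-0.001,0.106],"twist":0},{"fingers":0.0,"offset":[0,-0.001,0.106],"twist":0},{"fingers":0.0,"offset":[0,-0.001,0.106],"twist":0},{"fingers":0.0,"offset":[0,-0.001,0.106],"twist":0},{"fingers":0.0,"offset":[0,-0.001,0.106],"twist":0}]' 50; python3 go.py .5624 -.371 .16 13;python3 -m crank '[{"fingers":0.0,"offset":[0,0,-0.03],"twist":0},{"fingers":0.0,"offset":[0,0,-0.08],"twist":0},{"fingers":0.0,"offset":[0,0,-0.13],"twist":0},{"fingers":0.0,"offset":[0,0,-0.14],"twist":0}]';python3 - <<'E'
from h import *
from workcell import manip
c=manip.capture("wrist"); np.savez("w3.npz",**c); crop(c,"pics/w3.png",0,0,640,400,1)
E
python3 go.py .5 .1 .2 85
```

```text
clock: 3.75
position: [0.5627, -0.3714, 0.0551]
tool_rot: [0.0, 0.622, 0.783, 0.0]
ft_force: [0.4, -0.3, 0.0]
opening: -0.0001
t 3.75 pos [ 0.5627 -0.3714  0.0551] yaw 13.06 j [-0.58  0.54 -0.07  0.96  0.    0.76] F [ 0.4 -0.3  0. ] M [-0.03 -0.06  0.01] op -0.0001
offset [ 4.000e-04 -1.000e-04 -1.049e-01] twist 0.001 dist 0.105
clock: 4.25
position: [0.5644, -0.3726, 0.1994]
tool_rot: [0.004, 0.622, 0.783, 0.0]
ft_force: [0.9, 0.0, 0.7]
opening: -0.0001
t 4.3 pos [ 0.564  -0.3723  0.1985] yaw 13.05 j [-0.58  0.46  0.14  1.24  0.    0.76] F [-0.8 -0.3  1.1] M [ 0.03 -0.02 -0.02] op -0.0001
offset [ 0.4745  0.0444 -0.0033] twist -1.2557 dist 0.477
```

View pics/w3.png

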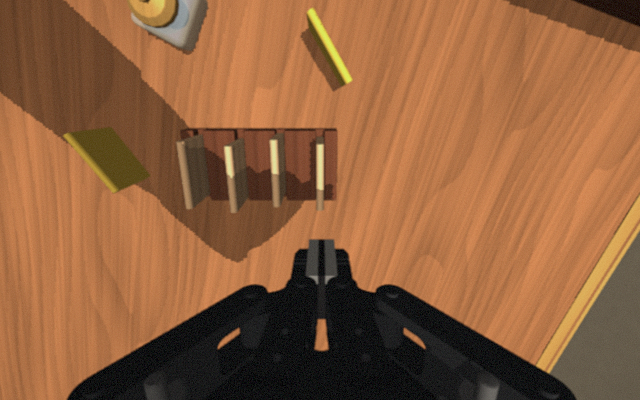

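The fingers closed empty (opening 0), and the slip still stands at (321,170). I'll check where that slip really is in this view.

```bash
python3 - <<'E'
from h import *
for n in ["w2","w3"]:
    c=np.load(n+".npz"); print(np.round(c["T"],3).tolist())
    print(proj(c,[[.5624,-.371,.074],[.5624,-.371,.054]]))
    P=cloud(c)
    for v in ([140,165,190,205] if n=="w3" else [145,170,195,220]): 
        for u in (314,318,321,324): print(n,u,v,np.round(P[v,u],4),c["pixels"][v,u])
E
```

```text
[[0.974, 0.213, 0.07, 0.546], [0.225, -0.926, -0.304, -0.294], [-0.0, 0.312, -0.95, 0.323], [0.0, 0.0, 0.0, 1.0]]
[[319.84002278 193.48159134]
 [319.93116215 187.17392201]]
w2 314 145 [ 0.5483 -0.3371  0.0259] [123  70  48]
w2 318 145 [ 0.5522 -0.3354  0.0309] [103  82  58]
w2 321 145 [ 0.5551 -0.3348  0.0308] [105  83  57]
w2 324 145 [ 0.558  -0.3342  0.0299] [95 70 51]
w2 314 170 [ 0.554  -0.3625  0.0253] [75 37 18]
w2 318 170 [ 0.5561 -0.3506  0.0734] [227 189 136]
w2 321 170 [ 0.5586 -0.3498  0.0743] [227 224 161]
w2 324 170 [ 0.5613 -0.3497  0.0719] [215 175 127]
w2 314 195 [ 0.56   -0.3895  0.0245] [80 48 31]
w2 318 195 [ 0.5613 -0.3735  0.0715] [212 172 120]
w2 321 195 [ 0.5638 -0.3725  0.073 ] [190 159 114]
w2 324 195 [ 0.5664 -0.3719  0.073 ] [183 146 102]
w2 314 220 [ 5.680e-01 -4.282e-01 -5.000e-04] [192 123  78]
w2 318 220 [ 0.5667 -0.3973  0.0717] [153 119  86]
w2 321 220 [ 0.5692 -0.3957  0.0741] [176 137  99]
w2 324 220 [ 0.572  -0.3957  0.0726] [141 107  73]
[[0.974, 0.212, 0.076, 0.545], [0.226, -0.924, -0.308, -0.293], [0.005, 0.317, -0.948, 0.362], [0.0, 0.0, 0.0, 
[... 168 characters left out ...]
140 [ 0.5562 -0.3344  0.0436] [95 76 55]
w3 324 140 [ 0.5609 -0.3379  0.0102] [89 53 34]
w3 314 165 [ 0.5554 -0.3667  0.0262] [71 38 27]
w3 318 165 [ 0.5579 -0.3557  0.0728] [227 204 143]
w3 321 165 [ 0.5608 -0.3547  0.0742] [228 217 152]
w3 324 165 [ 0.5678 -0.3675  0.0098] [103  70  47]
w3 314 190 [ 0.5621 -0.3968  0.0259] [71 41 25]
w3 318 190 [ 0.5638 -0.3814  0.0728] [163 128  87]
w3 321 190 [ 0.5667 -0.3804  0.0738] [175 145 100]
w3 324 190 [ 0.5749 -0.3979  0.0131] [72 49 34]
w3 314 205 [ 0.568  -0.4255 -0.0015] [185 120  75]
w3 318 205 [ 0.5675 -0.3976  0.0728] [164 126  89]
w3 321 205 [ 0.5705 -0.3966  0.0735] [162 127  92]
w3 324 205 [ 5.808e-01 -4.221e-01 -4.000e-04] [168 110  69]
```

```bash
python3 - <<'E'
from h import *
c=np.load("w3.npz"); P=cloud(c)
print(proj(c,[[.564,-.3723,.1985],[.564,-.3723,.2175]]))
for v in range(236,330,8): print(v,[np.round(P[v,u],3).tolist() for u in (312,321,330)])
c=np.load("w2.npz"); P=cloud(c); print("w2")
print(proj(c,[[.5634,-.3717,.1598]]))
for v in range(236,330,10): print(v,[np.round(P[v,u],3).tolist() for u in (270,280,362,372)])
crop(np.load("w3.npz"),"pics/w3c.png",250,120,400,300,4)
E
```

```text
[[320.57846364 236.59288076]
 [320.68716805 251.87359087]]
236 [[0.575, -0.47, -0.0], [0.587, -0.468, -0.001], [0.599, -0.465, -0.001]]
244 [[0.557, -0.363, 0.229], [0.562, -0.361, 0.23], [0.566, -0.36, 0.229]]
252 [[0.557, -0.362, 0.237], [0.562, -0.362, 0.237], [0.566, -0.36, 0.238]]
260 [[0.558, -0.363, 0.244], [0.562, -0.362, 0.245], [0.565, -0.36, 0.245]]
268 [[0.558, -0.362, 0.252], [0.562, -0.362, 0.251], [0.565, -0.361, 0.251]]
276 [[0.558, -0.362, 0.257], [0.562, -0.362, 0.257], [0.565, -0.361, 0.257]]
284 [[0.558, -0.362, 0.264], [0.562, -0.365, 0.257], [0.565, -0.359, 0.265]]
292 [[0.558, -0.361, 0.269], [0.563, -0.369, 0.257], [0.564, -0.359, 0.271]]
300 [[0.558, -0.361, 0.274], [0.564, -0.373, 0.257], [0.564, -0.359, 0.275]]
308 [[0.558, -0.361, 0.278], [0.565, -0.377, 0.257], [0.565, -0.362, 0.276]]
316 [[0.559, -0.364, 0.279], [0.566, -0.381, 0.258], [0.567, -0.371, 0.269]]
324 [[0.561, -0.376, 0.269], [0.62, -0.611, 0.001], [0.568, -0.375, 0.268]]
w2
[[320.55844632 237.03846387]]
236 [[0.52, -0.461, -0.0], [0.532, -0.458, -0.001], [0.63, -0.436, -0.001], [0.642, -0.43
[... 210 characters left out ...]
266 [[0.539, -0.366, 0.211], [0.544, -0.366, 0.209], [0.579, -0.357, 0.21], [0.583, -0.356, 0.21]]
276 [[0.541, -0.367, 0.217], [0.545, -0.366, 0.217], [0.578, -0.358, 0.217], [0.582, -0.356, 0.218]]
286 [[0.542, -0.364, 0.227], [0.546, -0.37, 0.218], [0.58, -0.363, 0.217], [0.58, -0.356, 0.227]]
296 [[0.543, -0.364, 0.232], [0.547, -0.374, 0.219], [0.58, -0.366, 0.219], [0.58, -0.356, 0.232]]
306 [[0.544, -0.365, 0.237], [0.547, -0.38, 0.218], [0.582, -0.372, 0.218], [0.578, -0.356, 0.238]]
316 [[0.545, -0.359, 0.248], [0.548, -0.384, 0.219], [0.583, -0.376, 0.219], [0.575, -0.351, 0.249]]
326 [[0.545, -0.359, 0.253], [0.557, -0.592, -0.001], [0.666, -0.566, -0.001], [0.575, -0.352, 0.253]]
```

View pics/w3c.png

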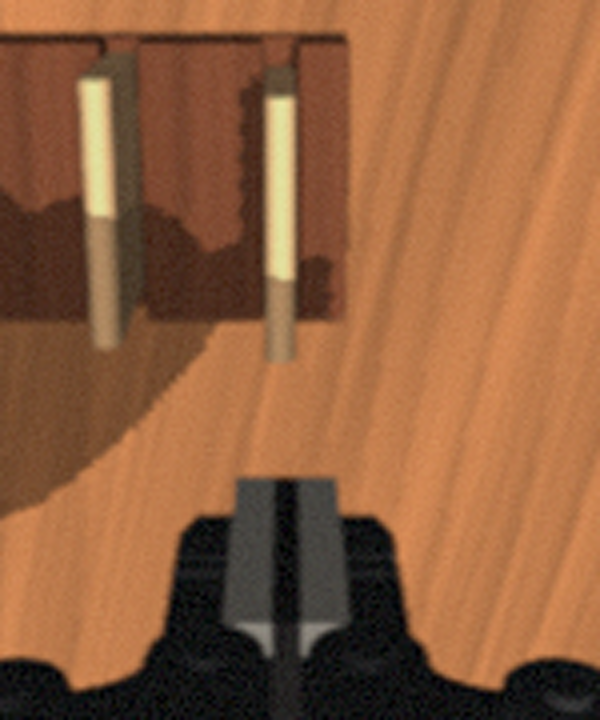

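The wrist depth puts the fingertips at z≈0.227 while the reported TCP is 0.1985. That would explain closing above the slip, so I'll check it independently with the fixed cameras.

```bash
python3 - <<'E'
from h import *
from workcell import manip
for n in ["scene","side"]:
    c=manip.capture(n); np.savez(n+"1.npz",**c)
    P=cloud(c); uv=proj(c,[[.564,-.3723,.1985],[.564,-.3723,.2275]]); print(n,uv)
    m=(np.hypot(P[...,0]-.564,P[...,1]+.3723)<.03)&(P[...,2]>.1)
    print("min z",np.sort(P[...,2][m])[:12].round(4))
    u,v=uv[0].astype(int); crop(c,f"pics/{n}1.png",max(u-40,0),max(v-50,0),u+40,v+20,8)
E
```

```text
scene [[160.41284535 145.06601772]
 [157.02988917 135.57900284]]
min z [0.2198 0.2213 0.2217 0.2226 0.2234 0.2236 0.2247 0.2251 0.226  0.2268
 0.2268 0.227 ]
side [[441.87757845 230.50688058]
 [444.18336248 223.67343781]]
min z [0.2168 0.2168 0.2217 0.222  0.2236 0.2242 0.2248 0.2253 0.2257 0.2259
 0.2263 0.2267]
```

View pics/scene1.png

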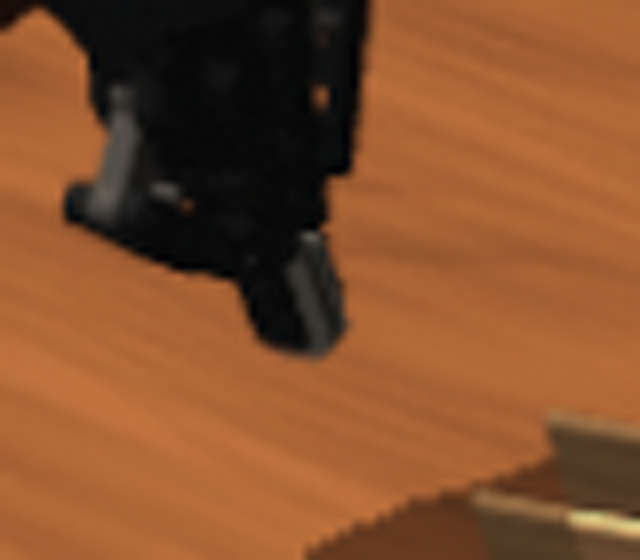

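View pics/side1.png

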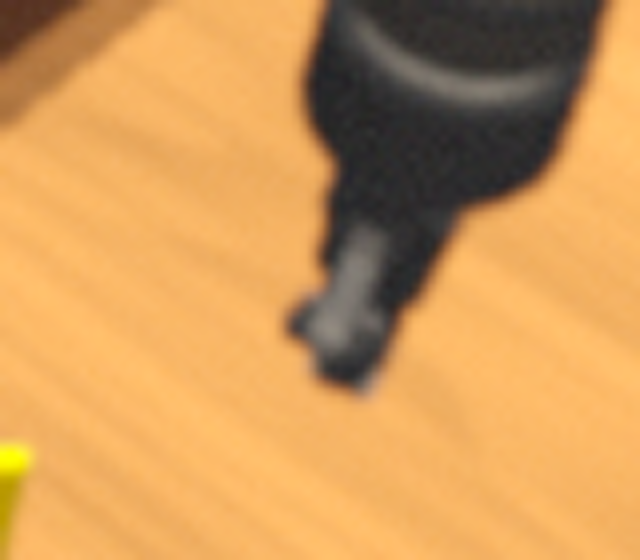

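Both fixed cameras put the tips about 20 mm above the reported TCP, and the wrist camera says about 28 mm. So the reported z reads 20–28 mm low. I'll use reported z ≈ 0.034 in the rack, which still clears the rack top whichever figure is right.

```bash
python3 -m crank '[{"fingers":0.4,"offset":[0,-0.001,0.02],"twist":0},{"fingers":0.4,"offset":[0,-0.001,0.05],"twist":0},{"fingers":0.4,"offset":[0,-0.001,0.08],"twist":0},{"fingers":0.4,"offset":[0,-0.001,0.12],"twist":0},{"fingers":0.4,"offset":[0,-0.001,0.15],"twist":0},{"fingers":0.4,"offset":[0,-0.001,0.1645],"twist":0},{"fingers":0.4,"offset":[0,-0.001,0.1645],"twist":0},{"fingers":0.0,"offset":[0,-0.001,0.1645],"twist":0},{"fingers":0.0,"offset":[0,-0.001,0.1645],"twist":0},{"fingers":0.0,"offset":[0,-0.001,0.1645],"twist":0}]' 50; python3 -m crank '[{"fingers":0.0,"offset":[0,0,0],"twist":0}]'; python3 - <<'E'
from h import *
from workcell import manip
c=manip.capture("wrist"); np.savez("w4.npz",**c); crop(c,"pics/w4.png",220,80,420,330,3)
E
python3 go.py
```

```text
clock: 5.65
position: [0.5624, -0.372, 0.0315]
tool_rot: [0.001, 0.622, 0.783, 0.0]
ft_force: [0.1, -0.5, 5.0]
opening: 0.007
clock: 5.78
position: [0.5624, -0.372, 0.0315]
tool_rot: [0.001, 0.622, 0.783, 0.0]
ft_force: [-0.0, 0.4, 6.1]
opening: 0.0072
t 5.83 pos [ 0.5624 -0.3721  0.0316] yaw 13.06 j [-0.58  0.56 -0.1   0.91 -0.    0.76] F [-0.2 -1.5  6. ] M [-0.03  0.04  0.03] op 0.0065
```

View pics/w4.png

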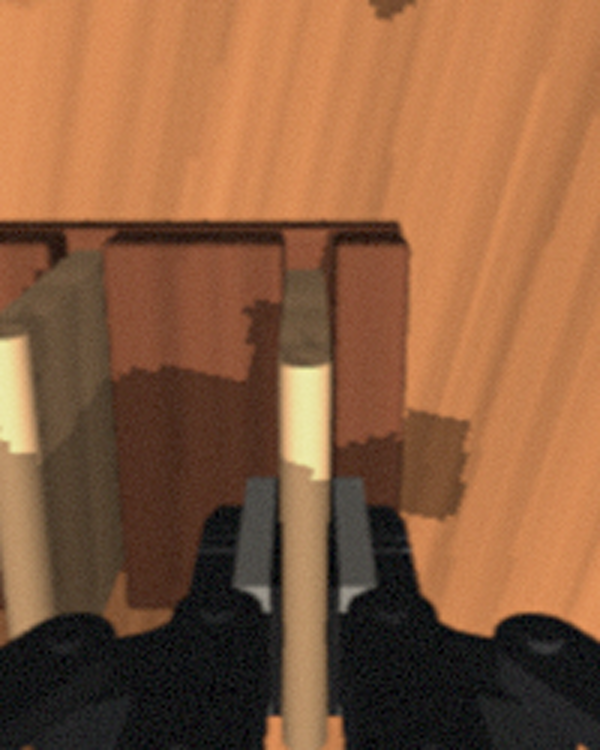

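```bash
python3 -m crank '[{"fingers":0.0,"offset":[0,0,-0.02],"twist":0},{"fingers":0.0,"offset":[0,0,-0.06],"twist":0},{"fingers":0.0,"offset":[0,0,-0.11],"twist":0},{"fingers":0.0,"offset":[0,0,-0.15],"twist":0},{"fingers":0.0,"offset":[0,0,-0.16],"twist":0}]';python3 go.py .5424 .2123 .19 85.07
python3 - <<'E'
from h import *
c=np.load("w4.npz"); P=cloud(c)
for v in range(236,280,4): print(v,[np.round(P[v,u],3).tolist() for u in (307,322,341)])
E
```

```text
clock: 6.45
position: [0.5629, -0.3723, 0.1935]
tool_rot: [0.003, 0.622, 0.783, 0.0]
ft_force: [-0.1, 0.1, -0.8]
opening: 0.007
t 6.45 pos [ 0.5629 -0.3723  0.1935] yaw 13.07 j [-0.58  0.46  0.12  1.23  0.    0.76] F [-0.1  0.1 -0.8] M [ 0.   -0.03 -0.03] op 0.007
offset [0.5741 0.1122 0.0017] twist -1.2567 dist 0.585
236 [[0.554, -0.376, 0.026], [0.558, -0.351, 0.073], [0.575, -0.371, 0.026]]
240 [[0.553, -0.363, 0.057], [0.558, -0.353, 0.073], [0.576, -0.373, 0.026]]
244 [[0.553, -0.363, 0.061], [0.559, -0.354, 0.074], [0.57, -0.359, 0.061]]
248 [[0.553, -0.363, 0.065], [0.559, -0.357, 0.074], [0.569, -0.358, 0.067]]
252 [[0.553, -0.363, 0.069], [0.56, -0.358, 0.074], [0.569, -0.359, 0.069]]
256 [[0.553, -0.363, 0.073], [0.56, -0.361, 0.073], [0.569, -0.359, 0.072]]
260 [[0.553, -0.362, 0.078], [0.561, -0.363, 0.073], [0.569, -0.359, 0.077]]
264 [[0.554, -0.362, 0.081], [0.561, -0.365, 0.073], [0.568, -0.359, 0.081]]
268 [[0.554, -0.363, 0.083], [0.562, -0.367, 0.074], [0.568, -0.359, 0.083]]
272 [[0.554, -0.362, 0.087], [0.562, -0.369, 0.074], [0.568, -0.359, 0.087]]
276 [[0.554, -0.362, 0.09], [0.563, -0.371, 0.074], [0.568, -0.36, 0.089]]
```

```bash
python3 -m crank '[{"fingers":0.0,"offset":[0.03,0.006,0],"twist":-0.08},{"fingers":0.0,"offset":[0.085,0.017,0],"twist":-0.22},{"fingers":0.0,"offset":[0.145,0.028,0],"twist":-0.36},{"fingers":0.0,"offset":[0.205,0.04,0],"twist":-0.5},{"fingers":0.0,"offset":[0.265,0.052,0],"twist":-0.64},{"fingers":0.0,"offset":[0.325,0.063,0],"twist":-0.78},{"fingers":0.0,"offset":[0.385,0.075,0],"twist":-0.92},{"fingers":0.0,"offset":[0.445,0.087,0],"twist":-1.06},{"fingers":0.0,"offset":[0.505,0.099,0],"twist":-1.18},{"fingers":0.0,"offset":[0.55,0.108,0.001],"twist":-1.257}]';python3 go.py .5424 .2123 .0875 85.07
```

```text
clock: 7.7
position: [0.5411, 0.1911, 0.1876]
tool_rot: [-0.001, 0.041, 0.999, -0.0]
ft_force: [1.4, -0.2, 0.1]
opening: 0.0068
t 7.7 pos [0.5411 0.1911 0.1876] yaw 85.34 j [ 0.34  0.28 -0.15  1.15  0.    0.42] F [ 1.4 -0.2  0.1] M [-0.03 -0.02 -0.  ] op 0.0068
offset [0.0002 0.0213 0.1001] twist 0.0046 dist 0.102
```

```bash
python3 -m crank '[{"fingers":0.0,"offset":[0.0,0.012,0.02],"twist":0.004},{"fingers":0.0,"offset":[0.0,0.021,0.055],"twist":0.004},{"fingers":0.0,"offset":[0.0,0.021,0.082],"twist":0.004},{"fingers":0.0,"offset":[0.0,0.021,0.092],"twist":0.004},{"fingers":0.0,"offset":[0.0,0.021,0.092],"twist":0.004}]'; python3 - <<'E'
from h import *
from workcell import manip
c=manip.capture("wrist"); np.savez("w5.npz",**c); crop(c,"pics/w5.png",240,100,440,290,4)
E
python3 go.py .5424 .2123 .0875 85.07
```

```text
clock: 8.32
position: [0.5433, 0.2093, 0.0961]
tool_rot: [-0.001, 0.045, 0.999, -0.0]
ft_force: [-0.3, -0.2, -0.1]
opening: 0.0069
t 8.38 pos [0.5441 0.2096 0.0971] yaw 84.84 j [ 0.37  0.35 -0.26  0.96  0.    0.46] F [-0.4  0.2  0.3] M [ 0.02 -0.01 -0.04] op 0.0068
offset [0.0019 0.0025 0.0096] twist -0.0041 dist 0.01
```

View pics/w5.png

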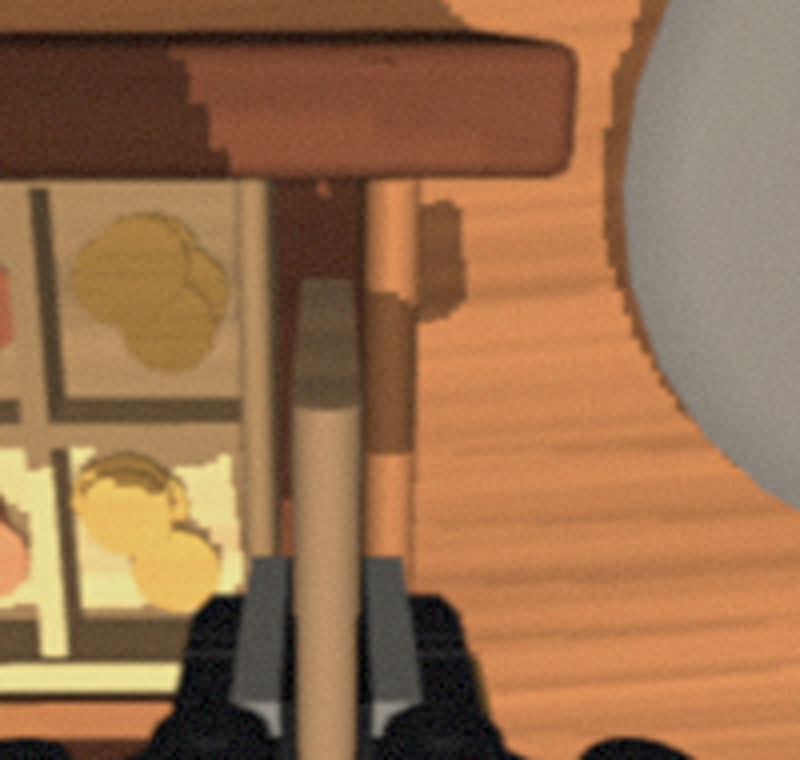

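```bash
cat > cy.py <<'E'
from h import *
def cy(c,u,v,z,o=(.4559,.0698),ang=-4.93):
    p=onplane(c,[(u,v)],z)[0]; a=np.radians(ang)
    d=p[:2]-np.array(o); ex=np.array([np.cos(a),np.sin(a)])
    return np.round([1000*d@ex,1000*(d[1]*ex[0]-d[0]*ex[1])],1)
E
python3 - <<'E'
from cy import *
c=np.load("w5.npz"); f=lambda x,y,z: cy(c,240+x/4,100+y/4,z)
for nm,x,y,z in [("footL",301,280,.0756),("footR",355,280,.0756),("topL",295,408,.1396),("topR",360,408,.1396),("topL2",298,700,.1396),("topR2",355,700,.1396),("tray",272,280,.054),("tray",275,450,.054),("wallin",366,240,.056),("wallin",366,500,.056),("wallout",418,240,.056),("wallout",413,500,.056),("panelend",576,100,.102),("panelback",400,178,.102)]: print(nm,f(x,y,z))
g=cv2.cvtColor(c["pixels"],cv2.COLOR_RGB2GRAY)
for v in (155,165,172,190,210): print(v,g[v,300:350].tolist())
E
```

```text
footL [ 37.3 143.2]
footR [ 37.3 151.9]
topL [ 36.8 143.8]
topR [ 36.8 150.9]
topL2 [ 73.3 143.7]
topR2 [ 73.4 150.5]
tray [ 42.2 137.5]
tray [ 75.  137.5]
wallin [ 34.6 154.3]
wallin [ 84.4 154.6]
wallout [ 34.7 163.4]
wallout [ 84.4 163.5]
panelend [  7.2 180.1]
panelback [ 17.3 157.2]
155 [136, 142, 149, 151, 141, 124, 104, 66, 66, 53, 52, 56, 50, 49, 50, 58, 56, 53, 51, 58, 49, 55, 56, 58, 54, 54, 49, 50, 50, 47, 51, 68, 97, 114, 127, 135, 150, 156, 161, 158, 151, 143, 132, 118, 95, 86, 92, 93, 94, 90]
165 [133, 139, 149, 149, 144, 128, 107, 81, 65, 52, 53, 56, 53, 48, 49, 53, 58, 55, 51, 52, 56, 55, 55, 45, 46, 54, 53, 57, 50, 51, 44, 73, 100, 115, 125, 134, 144, 158, 160, 153, 150, 143, 129, 114, 93, 83, 88, 86, 84, 85]
172 [124, 140, 150, 151, 144, 132, 113, 86, 60, 59, 54, 46, 49, 42, 57, 65, 77, 73, 79, 74, 77, 74, 73, 76, 77, 74, 73, 69, 58, 41, 48, 64, 86, 108, 120, 130, 136, 147, 148, 151, 145, 140, 131, 118, 92, 85, 83, 89, 87, 84]
190 [124, 131, 144, 151, 146, 141, 122, 97, 70, 60, 58, 56, 54, 70, 78, 84, 86, 85, 81, 83, 87, 83, 90, 80, 85, 86, 83, 86, 85, 67, 54, 61, 70, 81, 87, 86, 91, 92, 94, 92, 88, 83, 73, 82, 119, 154, 158, 158, 157, 156]
210 [119, 129, 138, 149, 148, 143, 129, 106, 81, 65, 56, 55, 69, 98, 117, 123, 137, 142, 148, 148, 151, 154, 152, 151, 149, 143, 135, 126, 117, 101, 77, 68, 75, 82, 82, 88, 94, 92, 97, 86, 83, 81, 76, 96, 129, 145, 142, 143, 143, 145]
```

```bash
python3 -m crank '[{"fingers":0.0,"offset":[0.0,0.0025,0.0],"twist":-0.003},{"fingers":0.0,"offset":[0.0,0.0025,0.012],"twist":-0.003},{"fingers":0.0,"offset":[0.0,0.0025,0.02],"twist":-0.003},{"fingers":0.0,"offset":[0.0,0.0025,0.028],"twist":-0.003},{"fingers":0.0,"offset":[0.0,0.0025,0.036],"twist":-0.003},{"fingers":0.0,"offset":[0.0,0.0025,0.044],"twist":-0.003}]'; python3 go.py .5424 .2123 .0395 85.07
```

```text
clock: 9.12
position: [0.5443, 0.212, 0.0524]
tool_rot: [-0.0, 0.043, 0.999, -0.0]
ft_force: [-0.2, -1.4, 0.3]
opening: 0.0071
t 9.12 pos [0.5443 0.212  0.0524] yaw 85.02 j [ 0.37  0.39 -0.31  0.86 -0.    0.46] F [-0.2 -1.4  0.3] M [-0.33 -0.01  0.06] op 0.0071
offset [0.0019 0.0002 0.0129] twist -0.0009 dist 0.013
```

```bash
python3 -m crank '[{"fingers":0.0,"offset":[0.0,-0.0003,0.006],"twist":0},{"fingers":0.0,"offset":[0.0,-0.0003,0.011],"twist":0},{"fingers":0.0,"offset":[0.0,-0.0003,0.014],"twist":0},{"fingers":0.0,"offset":[0.0,-0.0003,0.014],"twist":0}]'; python3 go.py
```

```text
clock: 9.62
position: [0.5447, 0.212, 0.0395]
tool_rot: [0.0, 0.043, 0.999, 0.0]
ft_force: [-0.3, -0.8, 2.8]
opening: 0.0071
t 9.62 pos [0.5447 0.212  0.0395] yaw 85.03 j [ 0.37  0.41 -0.33  0.84 -0.    0.46] F [-0.3 -0.8  2.8] M [-0.28  0.14  0.01] op 0.0071
```

```bash
python3 -m crank '[{"fingers":0.15,"offset":[0.0,0,0.0],"twist":0},{"fingers":0.3,"offset":[0.0,0,-0.002],"twist":0},{"fingers":0.4,"offset":[0.0,0,-0.02],"twist":0},{"fingers":0.4,"offset":[0.0,0,-0.06],"twist":0},{"fingers":0.4,"offset":[0.0,0,-0.11],"twist":0},{"fingers":0.4,"offset":[0.0,0,-0.14],"twist":0}]';python3 - <<'E'
from h import *
from workcell import manip
c=manip.capture("wrist"); np.savez("w6.npz",**c); crop(c,"pics/w6.png",200,100,440,290,3)
E
python3 go.py .516 -.3763 .17 13.5
```

```text
clock: 10.38
position: [0.5452, 0.2125, 0.1818]
tool_rot: [0.001, 0.043, 0.999, 0.001]
ft_force: [0.3, -0.3, -0.5]
opening: 0.0343
t 10.43 pos [0.5469 0.2131 0.1854] yaw 85.03 j [ 0.37  0.29 -0.13  1.14  0.    0.46] F [2.1 0.4 2.4] M [ 0.07 -0.05 -0.01] op 0.0341
offset [-0.0202 -0.5899  0.0134] twist 1.2484 dist 0.59
```

View pics/w6.png

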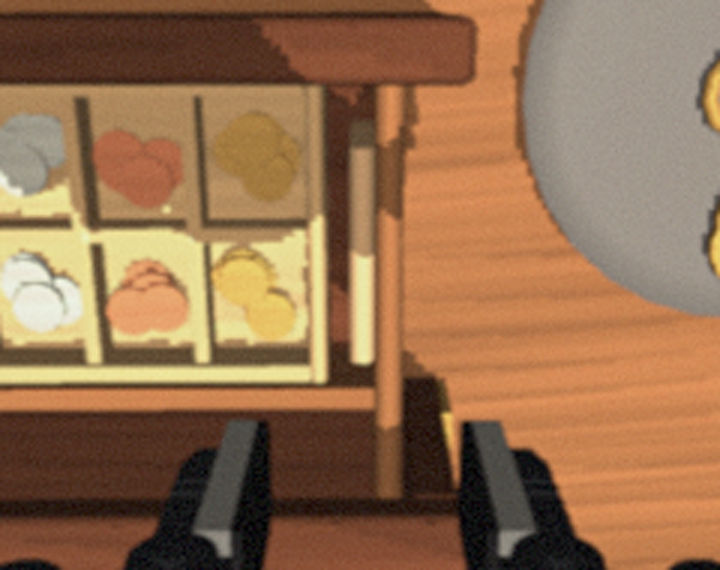

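The first slip stands upright against the left wall at crop (362,245). Next is the second rack slip.

```bash
python3 -m crank '[{"fingers":0.4,"offset":[0,-0.03,0.0],"twist":0.08},{"fingers":0.4,"offset":[-0.003,-0.09,0.0],"twist":0.22},{"fingers":0.4,"offset":[-0.005,-0.15,0.0],"twist":0.38},{"fingers":0.4,"offset":[-0.007,-0.21,0],"twist":0.54},{"fingers":0.4,"offset":[-0.009,-0.27,0],"twist":0.7},{"fingers":0.4,"offset":[-0.011,-0.33,0.0],"twist":0.86},{"fingers":0.4,"offset":[-0.013,-0.39,0.0],"twist":1.02},{"fingers":0.4,"offset":[-0.015,-0.45,0.0],"twist":1.17},{"fingers":0.4,"offset":[-0.018,-0.51,0.005],"twist":1.248},{"fingers":0.4,"offset":[-0.02,-0.565,0.01],"twist":1.248}]'; python3 go.py .516 -.3763 .17 13.5
```

```text
clock: 11.68
position: [0.515, -0.3548, 0.1688]
tool_rot: [0.0, 0.619, 0.785, 0.0]
ft_force: [-0.2, 0.4, 0.3]
opening: 0.0342
t 11.68 pos [ 0.515  -0.3548  0.1688] yaw 13.46 j [-0.6   0.38 -0.05  1.14  0.    0.73] F [-0.2  0.4  0.3] M [-0.   -0.02  0.03] op 0.0342
offset [-0.0211 -0.0041 -0.0012] twist -0.0008 dist 0.022
```

```bash
python3 -m crank '[{"fingers":0.4,"offset":[-0.015,-0.003,0.01],"twist":0},{"fingers":0.4,"offset":[-0.021,-0.004,0.03],"twist":0},{"fingers":0.4,"offset":[-0.021,-0.004,0.04],"twist":0},{"fingers":0.4,"offset":[-0.021,-0.004,0.04],"twist":0}]';python3 - <<'E'
from h import *
from workcell import manip
c=manip.capture("wrist"); np.savez("w7.npz",**c); crop(c,"pics/w7.png",200,80,440,300,3)
E
python3 go.py .516 -.3763 .0315 13.5
```

```text
clock: 12.18
position: [0.5158, -0.3726, 0.128]
tool_rot: [-0.001, 0.619, 0.786, 0.0]
ft_force: [0.0, 1.4, 1.1]
opening: 0.0342
t 12.22 pos [ 0.5163 -0.3729  0.1289] yaw 13.58 j [-0.63  0.42 -0.08  1.07  0.    0.71] F [ 0.  -0.3  0.2] M [-0.02  0.02  0.  ] op 0.0344
offset [-0.0033 -0.0011  0.0974] twist 0.0015 dist 0.098
```

View pics/w7.png

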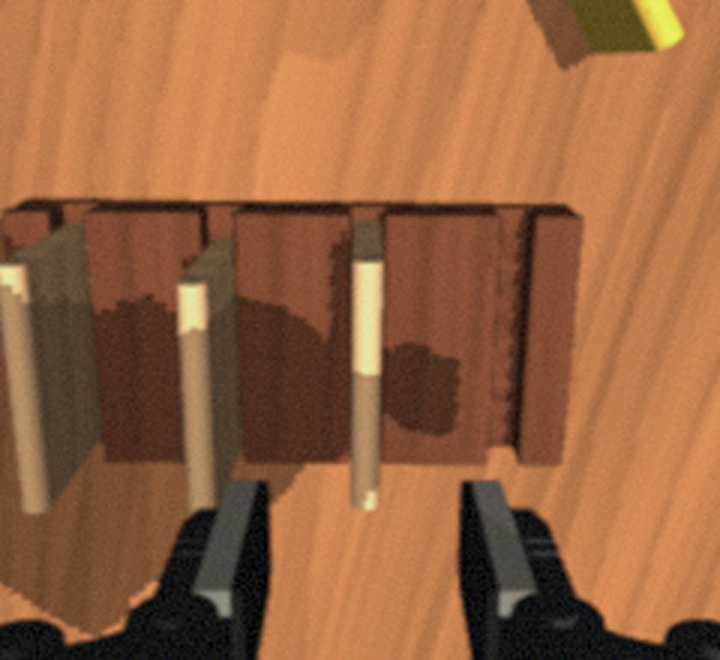

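Slip 3 is centred between the fingers at crop (366,380).

```bash
python3 -m crank '[{"fingers":0.4,"offset":[-0.003,0,0.03],"twist":0},{"fingers":0.4,"offset":[-0.003,0,0.07],"twist":0},{"fingers":0.4,"offset":[-0.003,0,0.092],"twist":0},{"fingers":0.4,"offset":[-0.003,0,0.0965],"twist":0},{"fingers":0.4,"offset":[-0.003,0,0.0965],"twist":0},{"fingers":0.0,"offset":[-0.003,0,0.0965],"twist":0},{"fingers":0.0,"offset":[-0.003,0,0.0965],"twist":0},{"fingers":0.0,"offset":[-0.003,0,0.0965],"twist":0},{"fingers":0.0,"offset":[-0.003,0,0.0965],"twist":0}]' 50; python3 -m crank '[{"fingers":0.0,"offset":[0,0,-0.02],"twist":0},{"fingers":0.0,"offset":[0,0,-0.06],"twist":0},{"fingers":0.0,"offset":[0,0,-0.11],"twist":0},{"fingers":0.0,"offset":[0,0,-0.15],"twist":0},{"fingers":0.0,"offset":[0,0,-0.16],"twist":0}]';python3 go.py .5424 .205 .19 85.0
```

```text
clock: 13.35
position: [0.518, -0.3777, 0.0341]
tool_rot: [0.001, 0.619, 0.785, 0.0]
ft_force: [-0.6, 1.5, 6.4]
opening: 0.0068
clock: 13.98
position: [0.5185, -0.378, 0.196]
tool_rot: [0.003, 0.619, 0.785, 0.0]
ft_force: [0.0, -0.2, -1.2]
opening: 0.0067
t 13.97 pos [ 0.5185 -0.378   0.196 ] yaw 13.52 j [-0.63  0.39  0.03  1.2   0.    0.7 ] F [ 0.  -0.2 -1.2] M [ 0.06 -0.08 -0.  ] op 0.0067
offset [0.5613 0.1595 0.0043] twist -1.2476 dist 0.584
```

```bash
python3 - <<'E'
from cy import *
c=np.load("w6.npz"); f=lambda x,y,z: cy(c,200+x/3,100+y/3,z)
for nm,x,y,z in [("topL",352,300,.082),("topR",375,300,.082),("front",362,122,.082),("rear",362,364,.082),("tray",327,250,.054),("tray",327,120,.054),("wallin",378,150,.056),("wallout",405,300,.056)]: print(nm,f(x,y,z))
g=c["pixels"].astype(int).sum(2)//3
for v in (150,165,200): print(v,list(zip(range(300,338),g[v,300:338].tolist())))
E
```

```text
topL [ 86.9 146.7]
topR [ 86.9 154. ]
front [ 30.9 150. ]
rear [108.9 149.8]
tray [ 78.3 137.8]
tray [ 33.9 138.5]
wallin [ 43.5 155.2]
wallout [ 95.9 164.9]
150 [(300, 110), (301, 120), (302, 120), (303, 130), (304, 141), (305, 137), (306, 123), (307, 96), (308, 70), (309, 55), (310, 48), (311, 50), (312, 50), (313, 41), (314, 54), (315, 51), (316, 84), (317, 114), (318, 129), (319, 142), (320, 142), (321, 139), (322, 134), (323, 121), (324, 98), (325, 74), (326, 66), (327, 79), (328, 82), (329, 89), (330, 84), (331, 83), (332, 80), (333, 66), (334, 72), (335, 102), (336, 132), (337, 134)]
165 [(300, 137), (301, 135), (302, 123), (303, 127), (304, 133), (305, 138), (306, 133), (307, 102), (308, 77), (309, 68), (310, 49), (311, 53), (312, 49), (313, 53), (314, 51), (315, 60), (316, 84), (317, 111), (318, 130), (319, 139), (320, 147), (321, 141), (322, 136), (323, 127), (324, 100), (325, 71), (326, 67), (327, 75), (328, 84), (329, 87), (330, 90), (331, 86), (332, 79), (333, 78), (334, 110), (335, 137), (336, 146), (337, 141)]
200 [(300, 189), (301, 165), (302, 127), (303, 143), (304, 189), (305, 205), (306, 207), (307, 194), (308, 148), (309, 83), (310, 78), (311, 90), (312, 87), (313, 90), (314, 83), (315, 89), (316, 118), (317, 162), (318, 189), (319, 205), (320, 209), (321, 212), (322, 206), (323, 191), (324, 146), (325, 100), (326, 100), (327, 125), (328, 138), (329, 144), (330, 144), (331, 139), (332, 123), (333, 104), (334, 117), (335, 137), (336, 137), (337, 137)]
```

```bash
python3 -m crank '[{"fingers":0.0,"offset":[0.03,0.009,0],"twist":-0.08},{"fingers":0.0,"offset":[0.085,0.024,0],"twist":-0.22},{"fingers":0.0,"offset":[0.145,0.041,0],"twist":-0.36},{"fingers":0.0,"offset":[0.205,0.058,0],"twist":-0.5},{"fingers":0.0,"offset":[0.265,0.075,0],"twist":-0.64},{"fingers":0.0,"offset":[0.325,0.092,0],"twist":-0.78},{"fingers":0.0,"offset":[0.385,0.109,0],"twist":-0.92},{"fingers":0.0,"offset":[0.445,0.126,0],"twist":-1.06},{"fingers":0.0,"offset":[0.505,0.143,0],"twist":-1.18},{"fingers":0.0,"offset":[0.55,0.157,0.001],"twist":-1.248}]';python3 go.py .5417 .2035 .112 85.0
```

```text
clock: 15.22
position: [0.5401, 0.1969, 0.1903]
tool_rot: [-0.001, 0.041, 0.999, -0.0]
ft_force: [0.0, -0.6, -1.0]
opening: 0.0066
t 15.22 pos [0.5401 0.1969 0.1903] yaw 85.26 j [ 0.35  0.28 -0.14  1.15  0.    0.43] F [ 0.  -0.6 -1. ] M [-0.04 -0.03  0.04] op 0.0066
offset [-0.0012  0.0068  0.0783] twist 0.0046 dist 0.079
```

```bash
python3 -m crank '[{"fingers":0.0,"offset":[-0.001,0.005,0.02],"twist":0.003},{"fingers":0.0,"offset":[-0.001,0.007,0.05],"twist":0.003},{"fingers":0.0,"offset":[-0.001,0.007,0.072],"twist":0.003},{"fingers":0.0,"offset":[-0.001,0.007,0.076],"twist":0.003},{"fingers":0.0,"offset":[-0.001,0.007,0.076],"twist":0.003}]'; python3 - <<'E'
from h import *
from workcell import manip
c=manip.capture("wrist"); np.savez("w8.npz",**c); crop(c,"pics/w8.png",240,100,440,290,4)
E
python3 go.py .5417 .2035 .0875 85.0
```

```text
clock: 15.85
position: [0.5423, 0.2013, 0.1153]
tool_rot: [-0.0, 0.045, 0.999, -0.0]
ft_force: [-0.0, 0.1, -1.0]
opening: 0.0066
t 15.9 pos [0.5429 0.2014 0.1159] yaw 84.84 j [ 0.36  0.33 -0.25  0.99  0.    0.45] F [-0.1 -0.2 -0.7] M [ 0.01 -0.01  0.03] op 0.0065
offset [0.0014 0.002  0.0284] twist -0.0027 dist 0.029
```

View pics/w8.png

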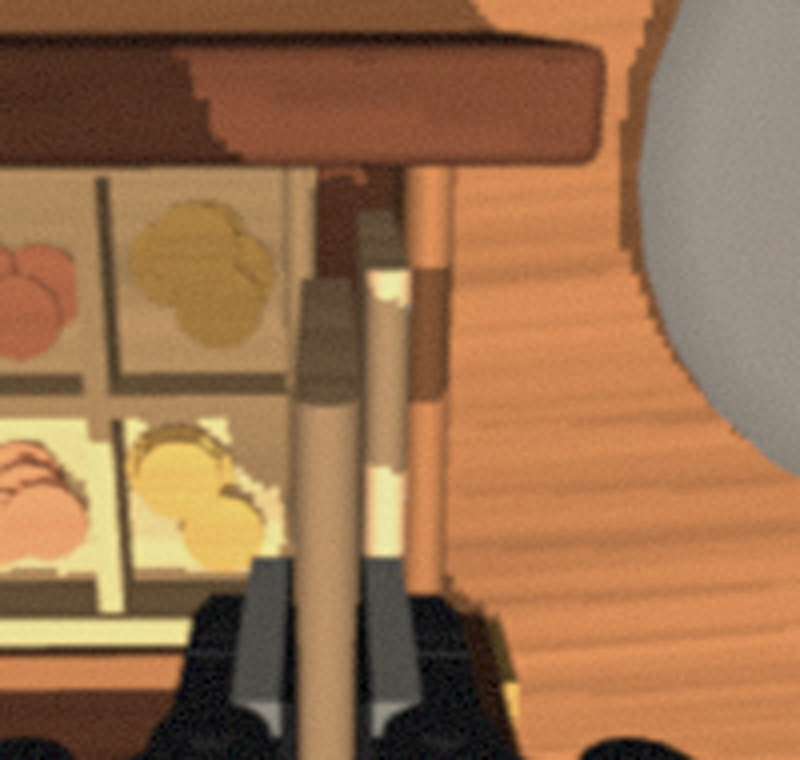

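```bash
python3 - <<'E'
from cy import *
c=np.load("w8.npz"); f=lambda x,y,z: cy(c,240+x/4,100+y/4,z)
for nm,x,y,z in [("footL",303,283,.0918),("footR",359,283,.0918),("topL",297,405,.156),("topR",360,405,.156),("s1L",366,300,.079),("s1L",366,500,.079),("s1R",407,320,.079),("s1R",405,540,.079),("tray",317,200,.054),("wallin",408,200,.056),("wallout",452,220,.056)]: print(nm,f(x,y,z))
g=c["pixels"].astype(int).sum(2)//3
for v in (146,150,160,165,176,195,210): print(v,list(zip(range(310,346),g[v,310:346].tolist())))
E
```

```text
footL [ 38.2 135.3]
footR [ 38.3 144.5]
topL [ 37.1 135.8]
topR [ 37.1 142.8]
s1L [ 44.3 146.1]
s1L [ 82.5 146.4]
s1R [ 48.  153.4]
s1R [ 90.7 153.8]
tray [ 30.8 137.4]
wallin [ 30.5 154.8]
wallout [ 34.4 163.3]
146 [(310, 125), (311, 112), (312, 125), (313, 135), (314, 137), (315, 138), (316, 136), (317, 131), (318, 113), (319, 70), (320, 48), (321, 52), (322, 52), (323, 57), (324, 56), (325, 60), (326, 49), (327, 54), (328, 52), (329, 61), (330, 63), (331, 58), (332, 47), (333, 48), (334, 53), (335, 54), (336, 49), (337, 56), (338, 43), (339, 40), (340, 44), (341, 72), (342, 97), (343, 112), (344, 126), (345, 136)]
150 [(310, 127), (311, 111), (312, 127), (313, 134), (314, 141), (315, 140), (316, 133), (317, 117), (318, 89), (319, 59), (320, 49), (321, 57), (322, 55), (323, 52), (324, 49), (325, 52), (326, 51), (327, 57), (328, 52), (329, 58), (330, 60), (331, 45), (332, 51), (333, 57), (334, 54), (335, 55), (336, 51), (337, 49), (338, 43), (339, 31), (340, 52), (341, 76), (342, 95), (343, 108), (344, 123), (345, 132)]
160 [(310, 120), (311, 110), (312, 123), (313, 134), (314, 146)
[... 1324 characters left out ...]
0), (323, 68), (324, 73), (325, 77), (326, 73), (327, 68), (328, 69), (329, 73), (330, 69), (331, 90), (332, 112), (333, 126), (334, 139), (335, 146), (336, 147), (337, 145), (338, 139), (339, 136), (340, 121), (341, 103), (342, 81), (343, 75), (344, 86), (345, 84)]
210 [(310, 129), (311, 118), (312, 107), (313, 100), (314, 107), (315, 118), (316, 125), (317, 137), (318, 140), (319, 140), (320, 143), (321, 144), (322, 143), (323, 144), (324, 140), (325, 131), (326, 128), (327, 123), (328, 109), (329, 90), (330, 84), (331, 91), (332, 117), (333, 130), (334, 142), (335, 144), (336, 147), (337, 140), (338, 140), (339, 128), (340, 118), (341, 101), (342, 105), (343, 120), (344, 137), (345, 143)]
```

```bash
python3 -m crank '[{"fingers":0.0,"offset":[0.0,0.002,0.0],"twist":-0.003},{"fingers":0.0,"offset":[0.0,0.002,0.015],"twist":-0.003},{"fingers":0.0,"offset":[0.0,0.002,0.025],"twist":-0.003},{"fingers":0.0,"offset":[0.0,0.002,0.032],"twist":-0.003},{"fingers":0.0,"offset":[0.0,0.002,0.038],"twist":-0.003},{"fingers":0.0,"offset":[0.0,0.002,0.043],"twist":-0.003}]'; python3 go.py .5424 .2123 .061 85.0
```

```text
clock: 16.65
position: [0.5428, 0.2035, 0.0721]
tool_rot: [-0.0, 0.043, 0.999, 0.0]
ft_force: [0.1, 0.4, -0.5]
opening: 0.0068
t 16.65 pos [0.5428 0.2035 0.0721] yaw 85.03 j [ 0.36  0.37 -0.3   0.9   0.    0.45] F [ 0.1  0.4 -0.5] M [-0.02  0.07 -0.03] op 0.0068
offset [0.0012 0.0088 0.0111] twist 0.0005 dist 0.014
```

Foot is at z≈0.048, already below the tray top (0.054), with no contact force. I'll go on down to 0.061 and look.

```bash
python3 -m crank '[{"fingers":0.0,"offset":[0.0,0.0,0.005],"twist":0},{"fingers":0.0,"offset":[0.0,0.0,0.01],"twist":0},{"fingers":0.0,"offset":[0.0,0.0,0.011],"twist":0}]'; python3 - <<'E'
from h import *
from workcell import manip
c=manip.capture("wrist"); np.savez("w9.npz",**c); crop(c,"pics/w9.png",240,100,440,290,4)
E
python3 go.py
```

```text
clock: 17.02
position: [0.5428, 0.2035, 0.0615]
tool_rot: [-0.0, 0.043, 0.999, 0.0]
ft_force: [-2.2, -0.0, 3.4]
opening: 0.0069
t 17.07 pos [0.5428 0.2035 0.0616] yaw 85.03 j [ 0.36  0.38 -0.31  0.88  0.    0.45] F [-0.9  0.2  0.4] M [-0.01  0.1  -0.04] op 0.0066
```

View pics/w9.png

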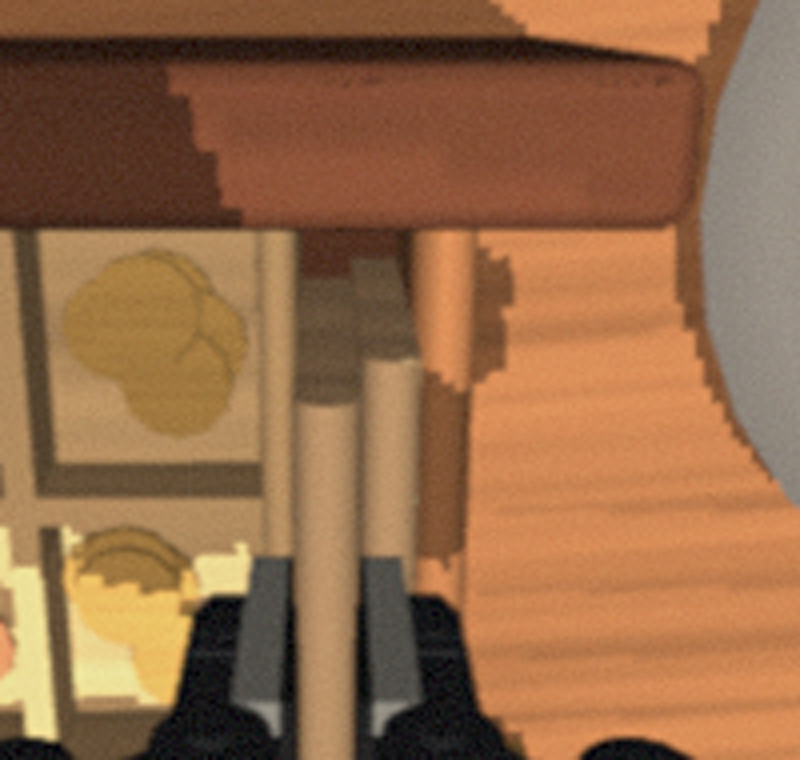

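```bash
python3 -m crank '[{"fingers":0.15,"offset":[0.0,0,0.0],"twist":0},{"fingers":0.3,"offset":[0.0,0,0.0],"twist":0},{"fingers":0.3,"offset":[0.0,0,-0.02],"twist":0},{"fingers":0.2,"offset":[0.0,0,-0.05],"twist":0},{"fingers":0.0,"offset":[0.0,0,-0.06],"twist":0},{"fingers":0.0,"offset":[0.0,0,-0.06],"twist":0}]'; python3 - <<'E'
from h import *
from workcell import manip
c=manip.capture("wrist"); np.savez("w10.npz",**c); crop(c,"pics/w10.png",240,100,440,290,4)
P=cloud(c); print(np.round([P[v,u] for u,v in [(320,160),(320,180),(320,200),(332,160),(332,180),(332,200)]],3))
E
python3 go.py
```

```text
clock: 17.82
position: [0.5433, 0.2036, 0.1219]
tool_rot: [0.001, 0.043, 0.999, 0.0]
ft_force: [-0.8, 0.4, -1.0]
opening: -0.0001
[[0.506 0.206 0.067]
 [0.517 0.205 0.082]
 [0.533 0.204 0.081]
 [0.507 0.215 0.065]
 [0.519 0.214 0.081]
 [0.533 0.213 0.082]]
t 17.88 pos [0.5426 0.2034 0.121 ] yaw 85.03 j [ 0.36  0.33 -0.24  1.01 -0.    0.45] F [-0.5  0.2 -0.6] M [-0.02  0.04  0.05] op 0.0001
```

View pics/w10.png

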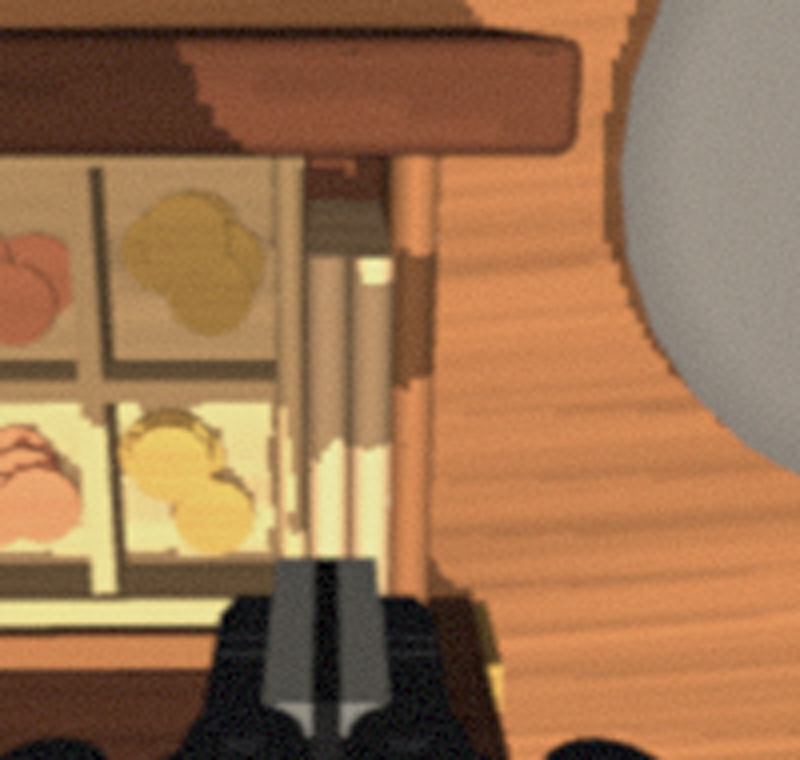

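Both slips are home in the left gap, side by side at crop (328,350) and (372,350), with tops at z≈0.082. Now the third slip.

```bash
python3 go.py .473 -.393 .17 13.3
```

```text
t 17.88 pos [0.5426 0.2034 0.121 ] yaw 85.03 j [ 0.36  0.33 -0.24  1.01 -0.    0.45] F [-0.5  0.2 -0.6] M [-0.02  0.04  0.05] op 0.0001
offset [ 0.0177 -0.6002 -0.0489] twist 1.2519 dist 0.602
```

```bash
python3 -m crank '[{"fingers":0.4,"offset":[0,-0.01,-0.04],"twist":0.05},{"fingers":0.4,"offset":[0.003,-0.06,-0.06],"twist":0.2},{"fingers":0.4,"offset":[0.005,-0.12,-0.06],"twist":0.36},{"fingers":0.4,"offset":[0.007,-0.18,-0.06],"twist":0.52},{"fingers":0.4,"offset":[0.009,-0.24,-0.06],"twist":0.68},{"fingers":0.4,"offset":[0.011,-0.3,-0.06],"twist":0.84},{"fingers":0.4,"offset":[0.013,-0.36,-0.06],"twist":1.0},{"fingers":0.4,"offset":[0.015,-0.42,-0.06],"twist":1.16},{"fingers":0.4,"offset":[0.017,-0.48,-0.055],"twist":1.252},{"fingers":0.4,"offset":[0.018,-0.54,-0.05],"twist":1.252}]'; python3 go.py .473 -.393 .125 13.3
```

```text
clock: 19.12
position: [0.477, -0.3345, 0.17]
tool_rot: [-0.001, 0.621, 0.784, 0.0]
ft_force: [0.9, -0.4, -0.1]
opening: 0.0342
t 19.12 pos [ 0.477  -0.3345  0.17  ] yaw 13.24 j [-0.61  0.3  -0.16  1.11  0.    0.73] F [ 0.9 -0.4 -0.1] M [ 0.01 -0.   -0.01] op 0.0342
offset [-0.0561 -0.0172  0.0449] twist -0.001 dist 0.074
```

```bash
python3 -m crank '[{"fingers":0.4,"offset":[-0.03,-0.009,0.01],"twist":0},{"fingers":0.4,"offset":[-0.055,-0.017,0.02],"twist":0},{"fingers":0.4,"offset":[-0.056,-0.017,0.04],"twist":0},{"fingers":0.4,"offset":[-0.056,-0.017,0.045],"twist":0},{"fingers":0.4,"offset":[-0.056,-0.017,0.045],"twist":0}]';python3 - <<'E'
from h import *
from workcell import manip
c=manip.capture("wrist"); np.savez("w11.npz",**c); crop(c,"pics/w11.png",200,80,440,300,3)
E
python3 go.py .473 -.393 .034 13.3
```

```text
clock: 19.75
position: [0.4741, -0.3905, 0.1259]
tool_rot: [-0.001, 0.62, 0.784, 0.0]
ft_force: [0.2, 1.0, -0.2]
opening: 0.0342
t 19.8 pos [ 0.4746 -0.3908  0.1266] yaw 13.34 j [-0.69  0.38 -0.14  1.04  0.    0.65] F [-0.5  0.2  0. ] M [-0.02 -0.02  0.03] op 0.0338
offset [-0.0018 -0.002   0.0926] twist 0.0008 dist 0.093
```

View pics/w11.png

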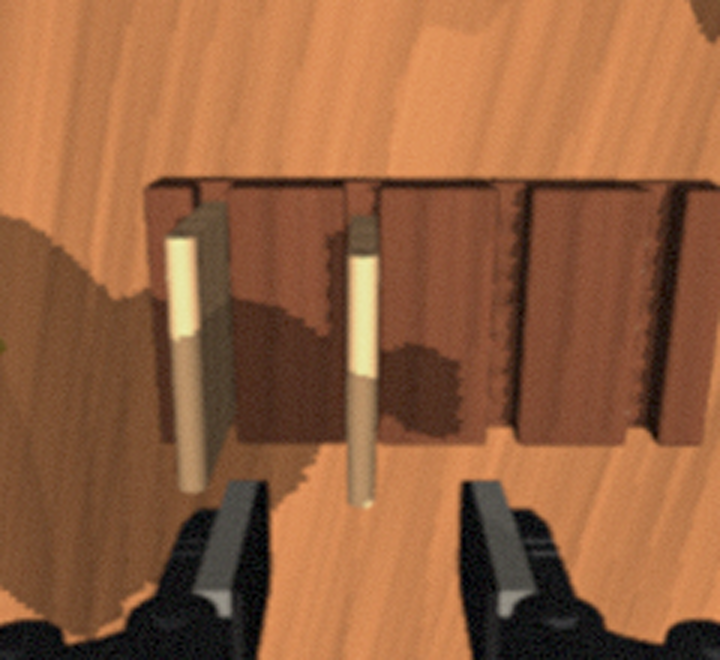

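Slip 2 is centred at crop (362,370). I'll grasp it.

```bash
python3 -m crank '[{"fingers":0.4,"offset":[-0.002,-0.001,0.03],"twist":0},{"fingers":0.4,"offset":[-0.002,-0.001,0.07],"twist":0},{"fingers":0.4,"offset":[-0.002,-0.001,0.09],"twist":0},{"fingers":0.4,"offset":[-0.002,-0.001,0.0925],"twist":0},{"fingers":0.4,"offset":[-0.002,-0.001,0.0925],"twist":0},{"fingers":0.0,"offset":[-0.002,-0.001,0.0925],"twist":0},{"fingers":0.0,"offset":[-0.002,-0.001,0.0925],"twist":0},{"fingers":0.0,"offset":[-0.002,-0.001,0.0925],"twist":0},{"fingers":0.0,"offset":[-0.002,-0.001,0.0925],"twist":0}]' 50; python3 -m crank '[{"fingers":0.0,"offset":[0,0,-0.02],"twist":0},{"fingers":0.0,"offset":[0,0,-0.06],"twist":0},{"fingers":0.0,"offset":[0,0,-0.11],"twist":0},{"fingers":0.0,"offset":[0,0,-0.15],"twist":0},{"fingers":0.0,"offset":[0,0,-0.16],"twist":0}]';python3 go.py .530 .055 .19 85.07
```

```text
clock: 20.92
position: [0.4748, -0.3944, 0.0355]
tool_rot: [0.001, 0.621, 0.784, -0.0]
ft_force: [-0.7, 0.7, 5.4]
opening: 0.0065
clock: 21.55
position: [0.4753, -0.3948, 0.1974]
tool_rot: [0.003, 0.621, 0.784, -0.0]
ft_force: [0.2, -0.6, -0.1]
opening: 0.0065
t 21.55 pos [ 0.4753 -0.3948  0.1974] yaw 13.29 j [-0.69  0.35 -0.03  1.19 -0.    0.65] F [ 0.2 -0.6 -0.1] M [-0.13  0.01 -0.04] op 0.0065
offset [0.4252 0.1566 0.0061] twist -1.2528 dist 0.453
```

```bash
python3 -m crank '[{"fingers":0.0,"offset":[0.025,0.009,0],"twist":-0.1},{"fingers":0.0,"offset":[0.075,0.028,0],"twist":-0.25},{"fingers":0.0,"offset":[0.13,0.048,0],"twist":-0.41},{"fingers":0.0,"offset":[0.185,0.068,0],"twist":-0.57},{"fingers":0.0,"offset":[0.24,0.088,0],"twist":-0.73},{"fingers":0.0,"offset":[0.295,0.109,0],"twist":-0.89},{"fingers":0.0,"offset":[0.35,0.129,0],"twist":-1.05},{"fingers":0.0,"offset":[0.4,0.147,0],"twist":-1.18},{"fingers":0.0,"offset":[0.425,0.157,0],"twist":-1.253},{"fingers":0.0,"offset":[0.425,0.157,0],"twist":-1.253}]';python3 go.py .5298 .0545 .0975 85.07
```

```text
clock: 22.8
position: [0.5283, 0.0578, 0.1927]
tool_rot: [-0.001, 0.041, 0.999, -0.0]
ft_force: [-0.5, -0.2, -0.9]
opening: 0.0066
t 22.8 pos [0.5283 0.0578 0.1927] yaw 85.26 j [ 0.11  0.19 -0.24  1.14  0.    0.19] F [-0.5 -0.2 -0.9] M [-0.01  0.03 -0.03] op 0.0066
offset [-0.0019 -0.0032  0.0952] twist 0.0034 dist 0.095
```

```bash
python3 -m crank '[{"fingers":0.0,"offset":[-0.001,-0.002,0.02],"twist":0.002},{"fingers":0.0,"offset":[-0.001,-0.002,0.06],"twist":0.002},{"fingers":0.0,"offset":[-0.001,-0.002,0.085],"twist":0.002},{"fingers":0.0,"offset":[-0.001,-0.002,0.093],"twist":0.002},{"fingers":0.0,"offset":[-0.001,-0.002,0.093],"twist":0.002}]'; python3 - <<'E'
from cy import *
from workcell import manip
c=manip.capture("wrist"); np.savez("w12.npz",**c); crop(c,"pics/w12.png",240,100,440,290,4)
g=c["pixels"].astype(int).sum(2)//3
for v in (152,160,164,168,176,186,200,215): print(v,list(zip(range(298,346),g[v,298:346].tolist())))
E
python3 go.py .5298 .0545 .0975 85.07
```

```text
clock: 23.42
position: [0.5294, 0.0534, 0.1007]
tool_rot: [-0.001, 0.045, 0.999, -0.0]
ft_force: [-0.2, -0.1, 0.9]
opening: 0.0067
152 [(298, 152), (299, 145), (300, 150), (301, 144), (302, 151), (303, 148), (304, 145), (305, 148), (306, 146), (307, 148), (308, 138), (309, 127), (310, 139), (311, 146), (312, 149), (313, 150), (314, 141), (315, 118), (316, 100), (317, 58), (318, 51), (319, 58), (320, 58), (321, 57), (322, 54), (323, 55), (324, 57), (325, 58), (326, 59), (327, 55), (328, 56), (329, 76), (330, 100), (331, 116), (332, 131), (333, 140), (334, 152), (335, 159), (336, 155), (337, 161), (338, 153), (339, 144), (340, 132), (341, 114), (342, 92), (343, 114), (344, 171), (345, 193)]
160 [(298, 128), (299, 131), (300, 132), (301, 140), (302, 141), (303, 145), (304, 144), (305, 148), (306, 145), (307, 140), (308, 138), (309, 129), (310, 137), (311, 147), (312, 154), (313, 153), (314, 146), (315, 118), (316, 94), (317, 68), (318, 51), (319, 50), (320, 52), (321, 56), (322, 44), (323, 58), (324, 54), (325, 53), (326, 58), (327, 52), (328, 52), (329, 83), (330, 103), (331, 119), (33
[... 3021 characters left out ...]
(303, 141), (304, 140), (305, 142), (306, 144), (307, 141), (308, 141), (309, 137), (310, 129), (311, 132), (312, 126), (313, 110), (314, 113), (315, 125), (316, 135), (317, 143), (318, 150), (319, 154), (320, 157), (321, 158), (322, 153), (323, 153), (324, 152), (325, 147), (326, 130), (327, 129), (328, 116), (329, 99), (330, 101), (331, 118), (332, 136), (333, 146), (334, 157), (335, 157), (336, 157), (337, 153), (338, 144), (339, 135), (340, 115), (341, 90), (342, 123), (343, 176), (344, 203), (345, 213)]
t 23.48 pos [0.5301 0.0536 0.1015] yaw 84.91 j [ 0.1   0.26 -0.38  0.93 -0.    0.19] F [1.5 0.3 0.2] M [-0.07 -0.   -0.03] op 0.007
offset [0.0004 0.0009 0.004 ] twist -0.0028 dist 0.004
```

View pics/w12.png

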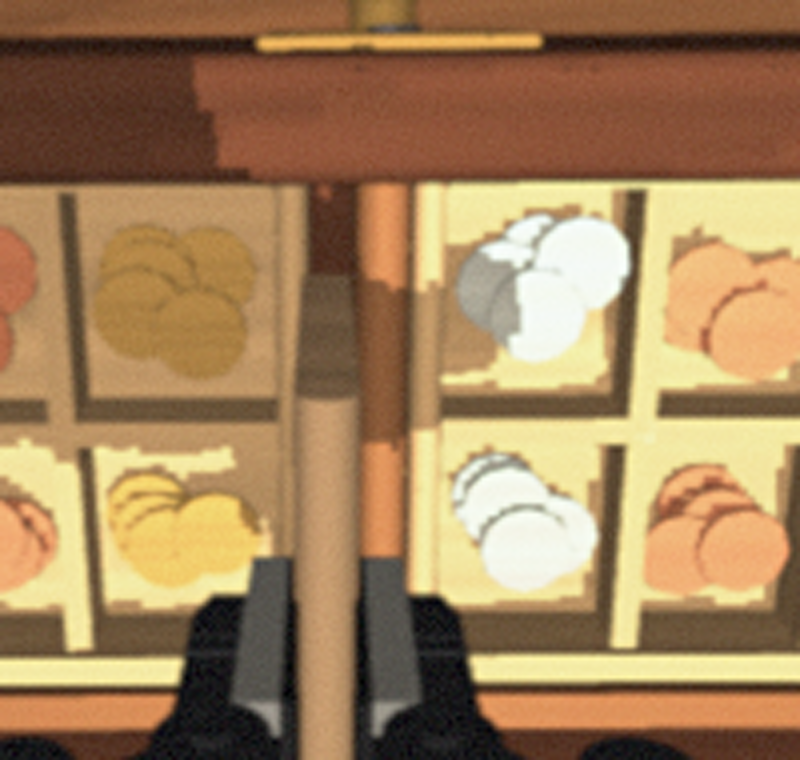

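```bash
python3 - <<'E'
from cy import *
c=np.load("w12.npz"); f=lambda u,v,z: cy(c,u,v,z)
for nm,x,y,z in [("foot front L",315.8,171,.0755),("R",327.8,171,.0755),("L",314.6,186,.09),("topL",313.7,200,.140),("topR",329.6,200,.14),("tray",316.3,152,.054),("tray",316.3,164,.054),("partin",329,152,.054),("partin",329,152,.058),("partin",329.5,164,.056),("partout",342,152,.056)]: print(nm,f(x,y,z))
E
```

```text
foot front L [ 38.6 -13.2]
R [38.6 -5.2]
L [ 44.7 -13.7]
topL [ 36.8 -13. ]
topR [36.8 -5.8]
tray [ 29.6 -13.1]
tray [ 38.4 -13.2]
partin [29.7 -4. ]
partin [29.  -4.1]
partin [38.  -3.6]
partout [29.4  5.3]
```

```bash
python3 -m crank '[{"fingers":0.0,"offset":[0.0,0.0008,0.0],"twist":-0.003},{"fingers":0.0,"offset":[0.0,0.0008,0.01],"twist":-0.003},{"fingers":0.0,"offset":[0.0,0.0008,0.016],"twist":-0.003},{"fingers":0.0,"offset":[0.0,0.0008,0.02],"twist":-0.003},{"fingers":0.0,"offset":[0.0,0.0008,0.024],"twist":-0.003},{"fingers":0.0,"offset":[0.0,0.0008,0.027],"twist":-0.003},{"fingers":0.0,"offset":[0.0,0.0008,0.030],"twist":-0.003}]'; python3 go.py .5298 .0545 .0435 85.07
```

```text
clock: 24.35
position: [0.5299, 0.0549, 0.0709]
tool_rot: [0.0, 0.042, 0.999, -0.0]
ft_force: [-0.2, -0.2, 0.1]
opening: 0.0069
t 24.35 pos [0.5299 0.0549 0.0709] yaw 85.14 j [ 0.1   0.29 -0.42  0.86 -0.    0.19] F [-0.2 -0.2  0.1] M [-0.   -0.03 -0.01] op 0.0069
offset [ 0.0001 -0.0004  0.0274] twist 0.0013 dist 0.027
```

Foot is at z≈0.045, inside the right gap, with no force. I'll carry on down.

```bash
python3 -m crank '[{"fingers":0.0,"offset":[0.0,0,0.007],"twist":0.001},{"fingers":0.0,"offset":[0.0,0.0,0.014],"twist":0.001},{"fingers":0.0,"offset":[0.0,0.0,0.02],"twist":0.001},{"fingers":0.0,"offset":[0.0,0.0,0.025],"twist":0.001},{"fingers":0.0,"offset":[0.0,0.0,0.028],"twist":0.001},{"fingers":0.0,"offset":[0.0,0.0,0.028],"twist":0.001}]'; python3 go.py
```

```text
clock: 25.1
position: [0.5304, 0.0548, 0.0435]
tool_rot: [0.001, 0.043, 0.999, -0.0]
ft_force: [-0.1, -0.8, 2.5]
opening: 0.0063
t 25.1 pos [0.5304 0.0548 0.0435] yaw 85.08 j [ 0.1   0.32 -0.45  0.8  -0.    0.19] F [-0.1 -0.8  2.5] M [-0.22  0.07  0.04] op 0.0063
```

```bash
python3 -m crank '[{"fingers":0.15,"offset":[0.0,0,0.0],"twist":0},{"fingers":0.3,"offset":[0.0,0,-0.002],"twist":0},{"fingers":0.3,"offset":[0.0,0,-0.02],"twist":0},{"fingers":0.3,"offset":[0.0,0,-0.06],"twist":0},{"fingers":0.1,"offset":[0.0,0,-0.11],"twist":0},{"fingers":0.0,"offset":[0.0,0,-0.13],"twist":0},{"fingers":0.0,"offset":[0.0,0,-0.13],"twist":0}]';python3 - <<'E'
from h import *
from workcell import manip
c=manip.capture("wrist"); np.savez("w13.npz",**c); crop(c,"pics/w13.png",160,80,480,280,2.5)
P=cloud(c); np.save("P13.npy",P)
for v in range(130,240,10): print(v,np.round(P[v,312:334:2,2]*1000).astype(int))
E
python3 go.py .4111 .0745 .17 85.07
```

```text
clock: 25.98
position: [0.5313, 0.0551, 0.1747]
tool_rot: [0.002, 0.043, 0.999, 0.0]
ft_force: [0.2, 0.1, 0.1]
opening: 0.0001
130 [101 101 101 100 101 100 102 101 101 100 102]
140 [                  54                   54                   47
                   18                   19                   18
                   17                   56 -9223372036854775808
                   59                   58]
150 [53 53 49 80 80 81 79 56 57 58 58]
160 [54 53 52 81 80 82 81 55 57 58 57]
170 [54 53 51 80 81 82 81 55 58 58 57]
180 [53 53 50 81 81 80 81 57 58 58 57]
190 [54 53 52 81 82 81 80 55 58 57 58]
200 [54 53 52 80 82 82 80 55 56 57 58]
210 [53 54 53 82 82 82 80 56 58 58 57]
220 [53 53 53 81 81 81 80 56 58 57 59]
230 [52 53 53 45 45 46 44 56 58 57 57]
t 26.02 pos [0.5302 0.055  0.1731] yaw 85.08 j [ 0.1   0.21 -0.27  1.09  0.    0.19] F [-0.3  0.6 -0.3] M [ 0.   -0.02  0.01] op 0.0002
offset [0.1203 0.0093 0.003 ] twist 0.0002 dist 0.121<stdin>:5: RuntimeWarning: invalid value encountered in cast
```

View pics/w13.png

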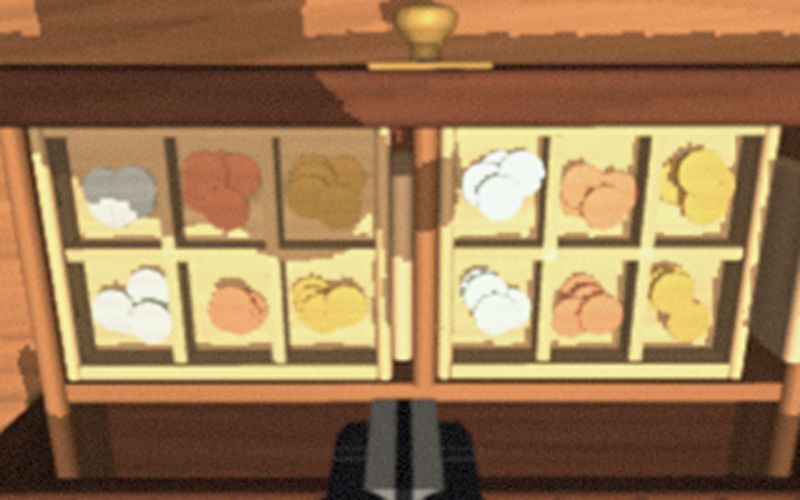

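The third slip is home in the right gap at crop (402,250), top at z≈0.081. The other two are visible at the right edge. Now I'll move in front of the drawer.

```bash
python3 -m crank '[{"fingers":0.0,"offset":[0.03,0.002,0],"twist":0},{"fingers":0.0,"offset":[0.08,0.006,0],"twist":0},{"fingers":0.0,"offset":[0.115,0.009,0],"twist":0},{"fingers":0.0,"offset":[0.12,0.009,0.02],"twist":0},{"fingers":0.0,"offset":[0.12,0.009,0.06],"twist":0},{"fingers":0.0,"offset":[0.12,0.009,0.1],"twist":0},{"fingers":0.0,"offset":[0.12,0.009,0.115],"twist":0},{"fingers":0.0,"offset":[0.12,0.009,0.115],"twist":0}]';python3 - <<'E'
from h import *
from workcell import manip
c=manip.capture("side"); np.savez("side2.npz",**c); crop(c,"pics/side2.png",200,100,400,250,4)
E
python3 go.py .441 .072 .055 85.07
```

```text
clock: 27.02
position: [0.4082, 0.0736, 0.0556]
tool_rot: [-0.003, 0.043, 0.999, -0.001]
ft_force: [0.4, 0.4, 0.2]
opening: -0.0
t 27.07 pos [0.4095 0.0739 0.0568] yaw 85.09 j [ 0.18  0.1  -0.69  0.78  0.    0.26] F [-0.5  0.6 -0.2] M [-0.03 -0.02 -0.04] op -0.0004
offset [-0.0316  0.0008  0.0017] twist 0.0003 dist 0.032
```

View pics/side2.png

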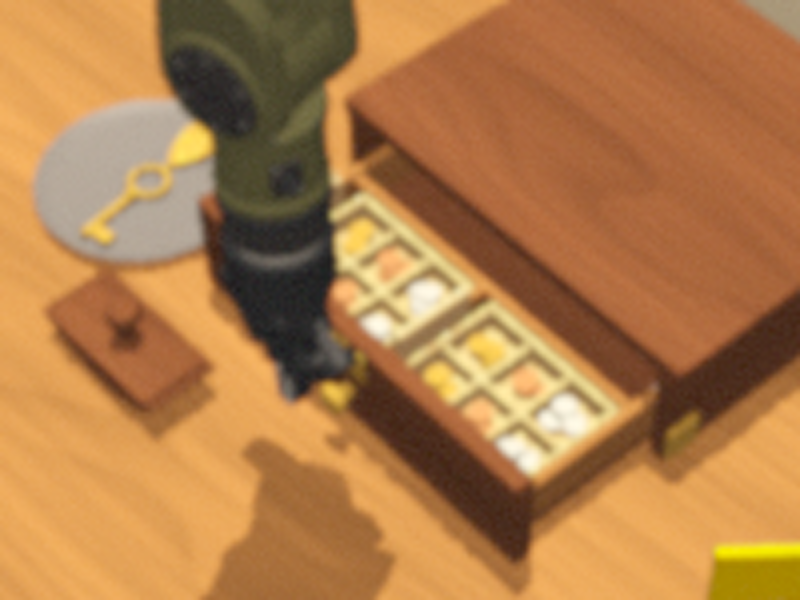

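```bash
python3 - <<'E'
from h import *
c=np.load("side2.npz"); P=cloud(c)
o=np.array([.4559,.0698]);a=np.radians(-4.93);ex=np.array([np.cos(a),np.sin(a)]);ey=np.array([-ex[1],ex[0]])
D=P[...,:2]-o; X=D@ex*1000;Y=D@ey*1000;Z=P[...,2]*1000
m=(X>20)&(X<128)&(Y>-170)&(Y<170)&(Z>64)
v,u=np.where(m); print(m.sum()); 
for i in range(0,len(u),8): print(u[i],v[i],X[v[i],u[i]].round(),Y[v[i],u[i]].round(),Z[v[i],u[i]].round(),c["pixels"][v[i],u[i]])
# expected projection of slip top
f=lambda x,y,z: np.r_[o+ex*x/1000+ey*y/1000,z/1000]
print(proj(c,[f(40,-9,82),f(110,-9,82),f(75,142,82)]))
E
```

```text
133
283 143 109.0 145.0 80.0 [211 173 112]
285 146 112.0 141.0 68.0 [166 128  80]
315 171 107.0 -7.0 81.0 [236 217 155]
315 173 104.0 -10.0 77.0 [237 216 160]
309 175 84.0 -6.0 80.0 [241 223 181]
308 176 78.0 -8.0 82.0 [246 232 192]
316 176 104.0 -14.0 67.0 [146 111  73]
313 177 94.0 -12.0 68.0 [159 126  84]
309 178 79.0 -12.0 76.0 [215 187 132]
307 179 71.0 -11.0 76.0 [226 201 144]
306 180 66.0 -13.0 77.0 [217 189 135]
304 181 59.0 -13.0 79.0 [226 200 140]
302 182 52.0 -12.0 78.0 [232 209 149]
301 183 48.0 -12.0 77.0 [227 200 142]
301 184 51.0 -9.0 67.0 [193 162 110]
298 186 39.0 -9.0 68.0 [172 133  85]
316 204 20.0 -110.0 97.0 [210 145  86]
[[298.18735101 182.75918565]
 [316.29890742 170.65465917]
 [275.09680796 148.37201586]]
```

The depth confirms it: the right slip's top runs between about (298,183) and (316,171) at z≈0.081, and a left slip shows at (283,143). The fingers hang in front of the panel, above the knob. Now the gentle push.

```bash
python3 -m crank '[{"fingers":0.0,"offset":[-0.008,0,0.002],"twist":0},{"fingers":0.0,"offset":[-0.018,0,0.002],"twist":0},{"fingers":0.0,"offset":[-0.025,0,0.002],"twist":0},{"fingers":0.0,"offset":[-0.028,0,0.002],"twist":0},{"fingers":0.0,"offset":[-0.031,0,0.002],"twist":0},{"fingers":0.0,"offset":[-0.034,0,0.002],"twist":0},{"fingers":0.0,"offset":[-0.037,0,0.002],"twist":0},{"fingers":0.0,"offset":[-0.041,0,0.002],"twist":0},{"fingers":0.0,"offset":[-0.045,0,0.002],"twist":0},{"fingers":0.0,"offset":[-0.05,0,0.002],"twist":0}]'; python3 go.py
```

```text
clock: 28.32
position: [0.4606, 0.0699, 0.0558]
tool_rot: [-0.0, 0.043, 0.999, 0.0]
ft_force: [-3.2, 1.0, 0.3]
opening: -0.0003
t 28.32 pos [0.4606 0.0699 0.0558] yaw 85.09 j [ 0.15  0.19 -0.59  0.79  0.    0.24] F [-3.2  1.   0.3] M [0.15 0.67 0.04] op -0.0003
```

```bash
python3 -m crank '[{"fingers":0.0,"offset":[-0.005,0,0],"twist":0},{"fingers":0.0,"offset":[-0.011,0,0],"twist":0},{"fingers":0.0,"offset":[-0.017,0,0],"twist":0},{"fingers":0.0,"offset":[-0.023,0,0],"twist":0},{"fingers":0.0,"offset":[-0.029,0,0],"twist":0},{"fingers":0.0,"offset":[-0.035,0,0],"twist":0},{"fingers":0.0,"offset":[-0.041,0,0],"twist":0},{"fingers":0.0,"offset":[-0.047,0,0],"twist":0},{"fingers":0.0,"offset":[-0.052,0,0],"twist":0},{"fingers":0.0,"offset":[-0.056,0,0],"twist":0}]'; python3 - <<'E'
from h import *
from workcell import manip
c=manip.capture("scene"); np.savez("scene3.npz",**c); crop(c,"pics/scene3.png",180,120,500,340,2.5)
E
python3 go.py
```

```text
clock: 29.58
position: [0.5172, 0.0649, 0.0561]
tool_rot: [0.0, 0.043, 0.999, -0.0]
ft_force: [-3.6, 0.5, -1.5]
opening: -0.0001
t 29.62 pos [0.518  0.0649 0.0563] yaw 85.08 j [ 0.12  0.28 -0.46  0.82 -0.    0.21] F [-3.5  0.2 -0.9] M [ 0.01  0.62 -0.  ] op -0.0001
```

View pics/scene3.png

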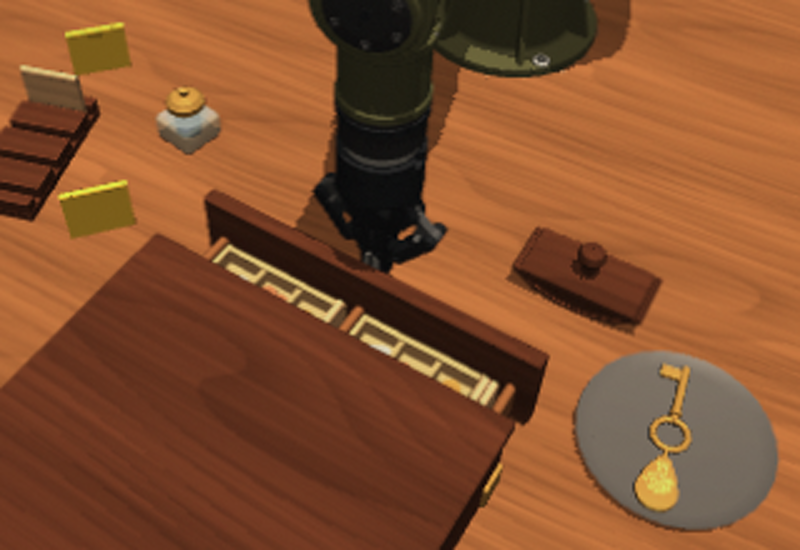

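```bash
python3 -m crank '[{"fingers":0.0,"offset":[-0.005,0,0],"twist":0},{"fingers":0.0,"offset":[-0.011,0,0],"twist":0},{"fingers":0.0,"offset":[-0.017,0,0],"twist":0},{"fingers":0.0,"offset":[-0.023,0,0],"twist":0},{"fingers":0.0,"offset":[-0.029,0,0],"twist":0},{"fingers":0.0,"offset":[-0.034,0,0],"twist":0},{"fingers":0.0,"offset":[-0.038,0,0],"twist":0},{"fingers":0.0,"offset":[-0.042,0,0],"twist":0},{"fingers":0.0,"offset":[-0.045,0,0],"twist":0},{"fingers":0.0,"offset":[-0.047,0,0],"twist":0}]'; python3 - <<'E'
from h import *
from workcell import manip
c=manip.capture("scene"); np.savez("scene4.npz",**c); crop(c,"pics/scene4.png",220,150,420,290,4)
E
python3 go.py
```

```text
clock: 30.88
position: [0.5636, 0.0611, 0.056]
tool_rot: [-0.0, 0.043, 0.999, 0.0]
ft_force: [-3.3, 0.8, 1.1]
opening: 0.0
t 30.93 pos [0.564 0.061 0.056] yaw 85.08 j [ 0.11  0.36 -0.35  0.86 -0.    0.19] F [-1.5 -0.4  1.7] M [0.13 0.36 0.02] op -0.0003
```

View pics/scene4.png

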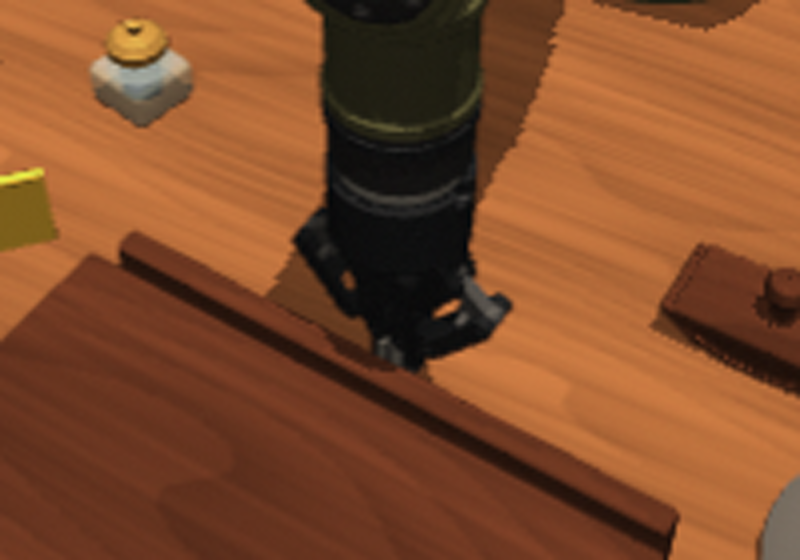

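About 12 mm of travel is left, so I'll creep at ~1.5–2 mm per row and watch for the force rise.

```bash
python3 -m crank '[{"fingers":0.0,"offset":[-0.001,0,0],"twist":0},{"fingers":0.0,"offset":[-0.0025,0,0],"twist":0},{"fingers":0.0,"offset":[-0.004,0,0],"twist":0},{"fingers":0.0,"offset":[-0.0055,0,0],"twist":0},{"fingers":0.0,"offset":[-0.007,0,0],"twist":0},{"fingers":0.0,"offset":[-0.0085,0,0],"twist":0},{"fingers":0.0,"offset":[-0.0095,0,0],"twist":0}]'; python3 go.py
```

```text
clock: 31.8
position: [0.5731, 0.0602, 0.056]
tool_rot: [-0.0, 0.043, 0.999, 0.0]
ft_force: [-3.5, 1.2, 0.9]
opening: 0.0003
t 31.8 pos [0.5731 0.0602 0.056 ] yaw 85.08 j [ 0.1   0.38 -0.33  0.87  0.    0.19] F [-3.5  1.2  0.9] M [ 0.24  0.62 -0.02] op 0.0003
```

```bash
python3 -m crank '[{"fingers":0.0,"offset":[-0.001,0,0],"twist":0},{"fingers":0.0,"offset":[-0.002,0,0],"twist":0},{"fingers":0.0,"offset":[-0.003,0,0],"twist":0},{"fingers":0.0,"offset":[-0.004,0,0],"twist":0}]'; python3 go.py
```

```text
clock: 32.3
position: [0.5766, 0.0599, 0.056]
tool_rot: [-0.0, 0.043, 0.999, 0.0]
ft_force: [-6.6, 1.3, 3.5]
opening: -0.0003
t 32.3 pos [0.5766 0.0599 0.056 ] yaw 85.09 j [ 0.1   0.38 -0.32  0.87  0.    0.19] F [-6.6  1.3  3.5] M [ 0.36  1.2  -0.  ] op -0.0003
```

```bash
python3 -m crank '[{"fingers":0.0,"offset":[-0.001,0,0],"twist":0},{"fingers":0.0,"offset":[-0.002,0,0],"twist":0},{"fingers":0.0,"offset":[-0.002,0,0],"twist":0}]'; python3 - <<'E'
from h import *
from workcell import manip
c=manip.capture("scene"); np.savez("scene5.npz",**c); crop(c,"pics/scene5.png",220,150,420,290,4)
c=manip.capture("side"); np.savez("side5.npz",**c); crop(c,"pics/side5.png",220,80,460,260,3.3)
E
python3 go.py
```

```text
clock: 32.67
position: [0.5765, 0.0599, 0.0559]
tool_rot: [-0.002, 0.043, 0.999, 0.0]
ft_force: [-10.1, 2.1, 7.9]
opening: -0.0001
t 32.77 pos [0.5765 0.0599 0.0559] yaw 85.1 j [ 0.1   0.38 -0.32  0.87  0.    0.19] F [-10.6   3.1   7.5] M [0.41 2.05 0.02] op 0.0001
```

View pics/scene5.png

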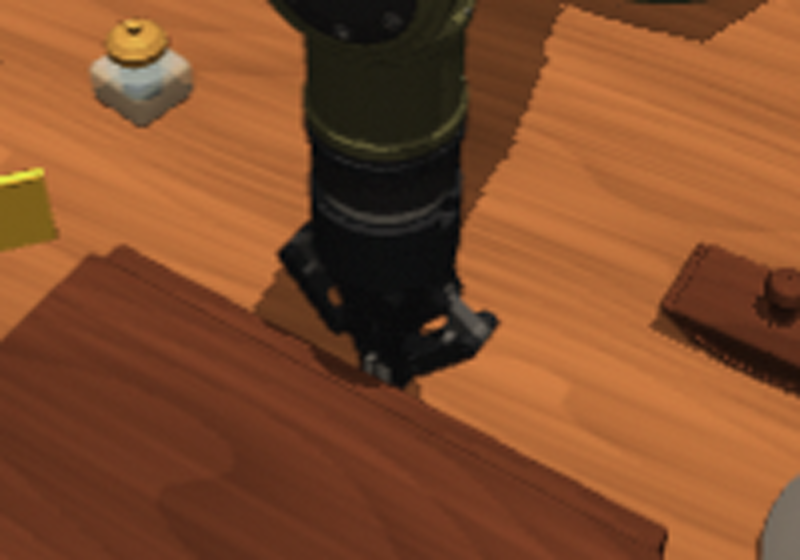

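View pics/side5.png

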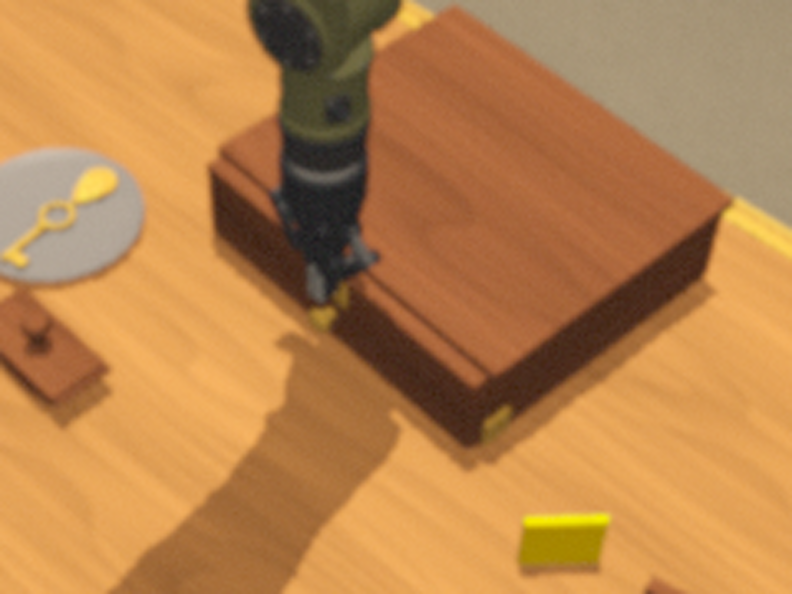

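The drawer is at its stop: TCP travel is 121.0 mm as predicted, the force rises with no further motion, and no gap shows at the panel. I'll back off.

```bash
python3 -m crank '[{"fingers":0.0,"offset":[0.003,0,0],"twist":0},{"fingers":0.0,"offset":[0.012,0,0],"twist":0},{"fingers":0.0,"offset":[0.03,0,0],"twist":0},{"fingers":0.0,"offset":[0.055,0,0],"twist":0},{"fingers":0.0,"offset":[0.065,0,-0.04],"twist":0},{"fingers":0.0,"offset":[0.065,0,-0.09],"twist":0},{"fingers":0.0,"offset":[0.065,0,-0.13],"twist":0},{"fingers":0.0,"offset":[0.065,0,-0.14],"twist":0},{"fingers":0.0,"offset":[0.065,0,-0.14],"twist":0}]'; python3 - <<'E'
from h import *
from workcell import manip
for n in ["scene","side","wrist"]:
    c=manip.capture(n); np.savez(n+"6.npz",**c); crop(c,f"pics/{n}6.png",0,0,640,400,1)
    if n=="wrist": continue
    P=cloud(c); X,Y,Z=P[...,0],P[...,1],P[...,2]
    for nm,u,v in []: pass
    c0=np.load(n+"0.npz"); P0=cloud(c0); d=np.abs(P-P0).max(2)
    for nm,(x,y,r) in dict(salver=(.5,.36,.1),ink=(.39,-.235,.045),rock=(.385,.23,.075),yel1=(.333,-.41,.05),yel2=(.546,-.245,.04)).items():
        cen=[]
        for Q in (P0,P):
            m=(np.hypot(Q[...,0]-x,Q[...,1]-y)<r)&(Q[...,2]>.004)&(Q[...,2]<.1); cen.append(np.nanmean(Q[m],0))
        print(n,nm,np.round((cen[1]-cen[0])*1000,1))
E
python3 go.py
```

```text
clock: 33.9
position: [0.5147, 0.0652, 0.1963]
tool_rot: [0.001, 0.043, 0.999, 0.0]
ft_force: [-0.8, 0.1, -0.2]
opening: 0.0002
scene salver [-0.3  0.1  0.1]
scene ink [-0.5  0.2  0.2]
scene rock [ 3.6 -4.2 -2.2]
scene yel1 [-0.  -0.4 -0.3]
scene yel2 [ 0.1  0.2 -0.1]
side salver [ 1.5 -5.4 -0. ]
side ink [ 0.5  0.8 -0.7]
side rock [ 0.8  0.4 -0.5]
side yel1 [ 0.5 -0.1 -0.8]
side yel2 [ 0.2 -0.1 -0.1]
t 34.05 pos [0.5132 0.0651 0.1944] yaw 85.08 j [ 0.13  0.17 -0.27  1.13 -0.    0.21] F [-0.   0.6  0.2] M [-0.03 -0.05 -0.  ] op 0.0002
```

View pics/scene6.png

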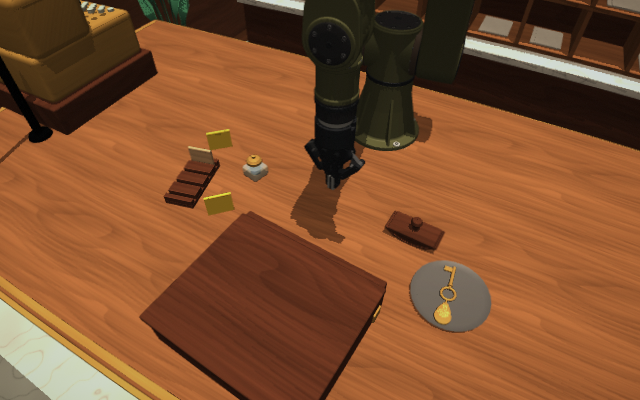

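View pics/wrist6.png

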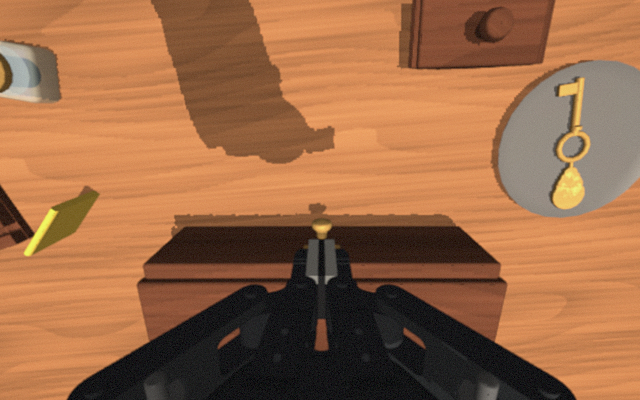

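The drawer is shut flush, with the knob at (321,228) in the wrist view. One slip is left in the rack and the other objects are in place. Handing in.

```bash
python3 -c "
from workcell import manip
print(manip.close_job())"
```

```text
the job is handed in; nothing more can be done
None
```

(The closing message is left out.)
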